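Make up a heat-sink kit and a solder kit in foam-lined trays

ROBOT

A 7-joint arm with a two-finger parallel gripper is mounted at the origin on a cart in front of the work surface, level with it; the furniture and walls round the work are solid. World frame = base frame: x ahead of the robot, y to its left, z up, the work surface at z = 0. Lengths are in mm, angles in rad, forces in N, time in s.
With the tool pointing down it reaches from about 350 to 900 mm from the base axis. Payload 19.9 kg.
Tool frame: the origin (TCP) lies at the very end of the fingers, on their centre line; the grasp point (between the pads) lies 19 mm behind it; z points along the fingers, y is the direction in which the jaws open and shut (so a half turn about z gives the same grasp; the last joint's range is limited). The gripper opens to 85 mm and grips with 20 to 120 N. Pads are 22 mm wide; open, the fingers measure 114 mm over their backs; the gripper's body (76 mm by 85 mm) begins 54 mm behind the grasp point. The pads swing forward as they close: fully open they stand 13 mm farther back than shut.
Start: joints at [1.095, 0.417, -0.01, 1.614, 0.005, 1.111, -0.053], TCP at [263.261, -566.829, 231.26] pointing down, gripper open.
Joint ranges: [-2.81, 2.81], [-0.39, 2.02], [-1.27, 1.25], [0.06, 2.57], [-1.19, 4.33], [0.19, 2], [-2.82, 2.82]. Speed limits (rad/s): [1.89, 1.89, 2.39, 2.39, 3.01, 3.01, 3.01].

INTERFACE

Orientations are given as a unit quaternion [w, x, y, z].
In Python, from cell import r gives the robot as it stands.
- The arm moves only by the tool apply_moves, never from a script. Its argument "series" is a list that holds one entry, the list of rows, each a list of 5 numbers: the closure in counts, from 0 (fully open) to 255 (shut), then the shift along the tool's x, y, z in cm, then the turn about the tool's z in degrees. A call has 1 to 12 rows; each row shifts and turns the pose as measured when the row begins, along the tool's axes as they then stand; what a row does not reach is not made up. A row lasts 1/10 s, in which the tool goes at most 50 mm and 8.59 degrees, less where a joint would pass 70% of its speed; a pose out of reach is approached as far as the arm can. A call with a gripper value outside its range is refused whole. The fingers move at their own pace and stop on an object; "newtons" is the grip in N (left out, the last holds). Time passes only in rows, so rows that do not move let the fingers close. It gives the time, the measured TCP pose, the force and the opening at its end, in the units of the state.
- r.sense(): the state, without advancing time (a new reading comes with each control period).
- r.grab_frame(name): name is "side" or "top" or "wrist"; returns the picture (384x512x3 uint8, red, green, blue); there is no depth.
- r.camera_params(name): a dict with "vfov" (degrees; the focal length in pixels is half the picture's height over the tangent of half this angle, whatever the lens; pixels are square), "cx", "cy" (the principal point, pixels), "xyz" and "orientation" of the camera in the world. Camera axes: x right, y down, z forward; pixel columns grow to the right and rows downward; lengths in mm; the calibration is good to about 2 mm. A picture is of the moment at which its call begins: read the wrist's pose just before it. camera_params takes no time and is no camera call; for the wrist camera it gives the pose at the moment of the call.
- r.finish_job(): hands the job in, once; it reports no verdict.
The state is a dict: "clock": time; "joints": joint angles; "joint_velocities": joint speeds; "tau": joint torques, N m; "tcp_pos": TCP position; "orientation": TCP orientation; "contact_force": force on the tool from outside, world axes, zero at the start; "torque": the same for the moment, N m; "width": finger opening in mm.
Only numpy, scipy, OpenCV 4.12 (cv2) and the standard library are available. Lean on these libraries where they do the work, as an engineer would, in place of code of your own. Each camera call takes 0.05 s, during which the arm holds its last target. There are 200 camera calls.

TASK

Make up the two repair kits in the foam-lined trays: the heat-sink kit, in the tray with three pockets, takes the finned heat sink, the screw jar and the paste pot; the solder kit, in the tray with the long slot, takes the solder reel and the flux syringe. Seat each item flat on the floor of the pocket cut to its own shape and size (of the two round pockets in the heat-sink tray the larger is the jar's), with jar, pot and reel standing as they stand on the bench. Leave the flat tin, the USB meter and the pair of probe cups where they are.

Things in the scene. Friction and masses are not known exactly. Their poses are not given: they have to be found in the camera images.
- heatsink_tray: Fixed foam-lined tray, 154 (x) x 164 (y) x 14 mm, thin aluminium rim; origin: centre of underside, z up. Dark foam top 11 mm, pale pocket floors 3 mm over the bench; 8 mm of room round each item. Pockets (x, y in mm): square 56 mm at (-37, 0) for the heat sink; round 64 mm at (33, -38) for the screw jar; round 56 mm at (33, 42) for the paste pot.
- solder_tray: Fixed foam-lined tray, 154 (x) x 164 (y) x 14 mm, thin aluminium rim; origin: centre of underside, z up. Dark foam top 11 mm, pale pocket floors 3 mm over the bench; 8 mm of room round each item. Pockets (x, y in mm): round 73 mm at (-31, 0) for the reel; slot 136 mm along y, 36 mm along x, at (45, 0) for the syringe, either way round.
- heat_sink: Finned bare aluminium heat sink, 40 x 40 x 20 mm, fins upright and running along its x, lying on its base. It can be gripped across x or across y. Origin: centre of the underside, z up. 
- screw_jar: Grey-white screw jar with a black screw lid, 48 mm in diameter, 51 mm tall, standing. Origin: centre of the underside, z up. 
- paste_pot: Small grey-white paste pot with a ribbed green screw lid, 40 mm in diameter, 30 mm tall, standing; lid 39.6 mm and body 37 mm across. Origin: centre of the underside, z up. 
- reel: White flanged reel of solder wire with a dark centre hole, 57 mm in diameter, 26 mm tall, lying flat. Origin: centre of the underside, z up. 
- syringe: Amber flux syringe lying flat, 120 mm long along its y, 20 mm wide along its x, 19 mm tall; grip it across x at its middle. Origin: centre of the underside, z up. 
- flat_tin: Bystander: flat round tin with a press lid, 47 mm in diameter, 19 mm tall, standing among the stock. It belongs to neither kit. Origin: centre of the underside, z up. 
- meter: Bystander: black inline USB meter, 24 x 64 x 11 mm, lying on the bench. Origin: centre of the underside, z up. 
- probe_cups: Bystander: two teal metal cups side by side on one plate, empty, 56 x 104 x 50 mm, standing behind the trays. Origin: centre of the underside, z up. 

How it is judged:
By the outcome, as a careful person would: the job done as asked, in the order asked, and still so for the second after the job is handed in, with the robot touching nothing.
It also fails if it takes over 128 s, if anything falls off the work surface, if the arm or the gripper's body presses on something with over 40 N, if the wrist force passes 120 N, or if a joint passes its speed limit or range.

## Working session

There is one attempt and no reset: what is moved stays moved. The work goes in short steps, Python scripts to look and compute and a tool call to move; the robot and the scene stay as the last step left them, time stands still between calls to the robot, and variables do not carry over. Pictures are saved under pics/ and viewed, about 12 in all and at most 16, crops included, and the job is handed in when it is done.

Besides the shell and the picture viewer there is one more tool, called by a JSON object that holds its "op" and its "data". apply_moves: Moves the arm, as the interface text tells. Its arguments: {"type":"object","properties":{"series":{"type":"array"},"newtons":{"type":"number"}},"required":["series"]}

```bash
ls; mkdir -p pics; python3 - <<'E'
from cell import r
import cv2
print(r.sense())
for n in ("side","top","wrist"):
    print(n,r.camera_params(n))
    cv2.imwrite(f"pics/{n}0.png",cv2.cvtColor(r.grab_frame(n),cv2.COLOR_RGB2BGR))
E
```

```text
pics
{'clock': 0.0, 'joints': array([ 1.09450845,  0.41800839, -0.01030228,  1.61421403,  0.00466913,
        1.11070896, -0.05297025]), 'joint_velocities': array([ 1.62556548e-04, -4.62128928e-05, -5.35841996e-04,  3.98027471e-05,
       -5.04697416e-05, -9.20574563e-04, -7.66590922e-05]), 'tau': array([-6.81036508e-04, -8.64423394e+01,  6.78852908e-01, -4.34889901e+01,
        1.89839699e-02,  7.31421504e-03,  2.74507568e-05]), 'tcp_pos': array([ 263.10000286, -566.51161343,  230.62204185]), 'orientation': array([-6.33621520e-04,  9.76460079e-01,  2.15697202e-01, -1.74999248e-04]), 'contact_force': array([ 0.07475193, -0.01638977,  0.43593162]), 'torque': array([0.03416847, 0.01466421, 0.03095712]), 'width': 85.46500653507553}
side {'vfov': 44.65722268572378, 'cx': 260.65053650029637, 'cy': 197.37502022843842, 'xyz': array([ 631.59495515, -903.73372756,  733.07076301]), 'orientation': array([-0.41406613,  0.9095431 ,  0.02900315, -0.02096216])}
top {'vfov': 53.993660728603444, 'cx': 256.6276492382871, 'cy': 200.5420519669727, 'xyz': array([ 446.00780145, -108.73502401, 1023.6364766 ]), 'orientation': array([ 0.03334064, -0.70364313,  0.70802982, -0.04968424])}
wrist {'vfov': 60.26581298324848, 'cx': 251.41336058286745, 'cy': 186.0161713537866, 'xyz': array([ 329.30098633, -533.54018603,  373.74894606]), 'orientation': array([ 0.1225996 ,  0.83398014, -0.53221337, -0.07871082])}
```

View pics/top0.png

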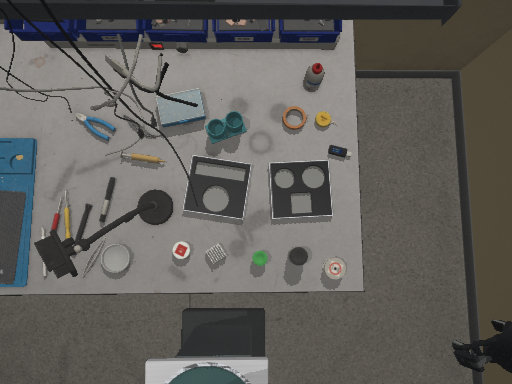

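View pics/side0.png

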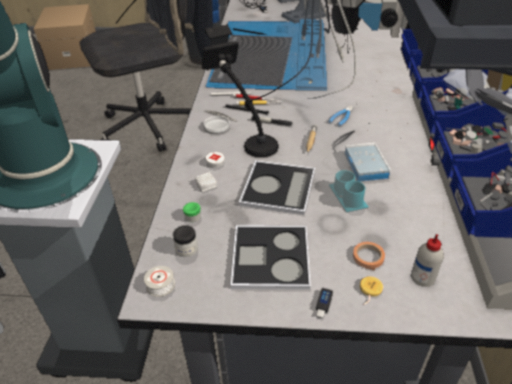

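Top view shows the heat-sink tray at (300,189) and the solder tray at (217,187). The stock row is tin? (181,250), heat sink (216,253), pot (260,257), jar (298,256), reel (335,268). The syringe candidate is the amber thing at (143,158). I'll crop for detail.

```bash
cat > h.py <<'E'
import numpy as np, cv2
from scipy.spatial.transform import Rotation as R
def rot(q): return R.from_quat([q[1],q[2],q[3],q[0]])
def onplane(P,px,z):
    f=192/np.tan(np.radians(P["vfov"])/2)
    px=np.atleast_2d(px).astype(float)
    d=rot(P["orientation"]).apply(np.c_[(px[:,0]-P["cx"])/f,(px[:,1]-P["cy"])/f,np.ones(len(px))])
    return (P["xyz"]+d*((z-P["xyz"][2])/d[:,2])[:,None])
def proj(P,X):
    f=192/np.tan(np.radians(P["vfov"])/2)
    c=rot(P["orientation"]).inv().apply(np.atleast_2d(X)-P["xyz"])
    return np.c_[c[:,0]/c[:,2]*f+P["cx"],c[:,1]/c[:,2]*f+P["cy"]]
E
python3 - <<'E'
import cv2,numpy as np
from cell import r
from h import *
t=cv2.imread("pics/top0.png"); s=cv2.imread("pics/side0.png")
cv2.imwrite("pics/c1.png",cv2.resize(t[90:290,90:365],None,fx=2.9,fy=2.9,interpolation=cv2.INTER_CUBIC))
cv2.imwrite("pics/c2.png",cv2.resize(s[100:320,130:400],None,fx=2.7,fy=2.7,interpolation=cv2.INTER_CUBIC))
P=r.camera_params("top")
for n,p,z in [("hs tray",(300,189),12),("sol tray",(217,187),12),("tin",(181,250),19),("hs",(216,253),20),("pot",(260,257),30),("jar",(298,256),51),("reel",(335,268),26),("syr",(143,158),10)]:
    print(n,onplane(P,p,z).round()[0])
S=r.camera_params("side")
for n,p,z in [("tin",(215,158),19),("hs",(206,182),15),("reel",(158,276),26),("syr",(311,137),10)]:
    print(n,onplane(S,p,z).round()[0])
E
```

```text
hs tray [ 596. -251.   12.]
sol tray [603. -26.  12.]
tin [434.  68.  19.]
hs [426. -24.  20.]
pot [ 415. -140.   30.]
jar [ 417. -237.   51.]
reel [ 385. -337.   26.]
syr [684. 176.  10.]
tin [435.  63.  19.]
hs [426. -31.  15.]
reel [ 382. -336.   26.]
syr [684. 186.  10.]
```

View pics/c1.png

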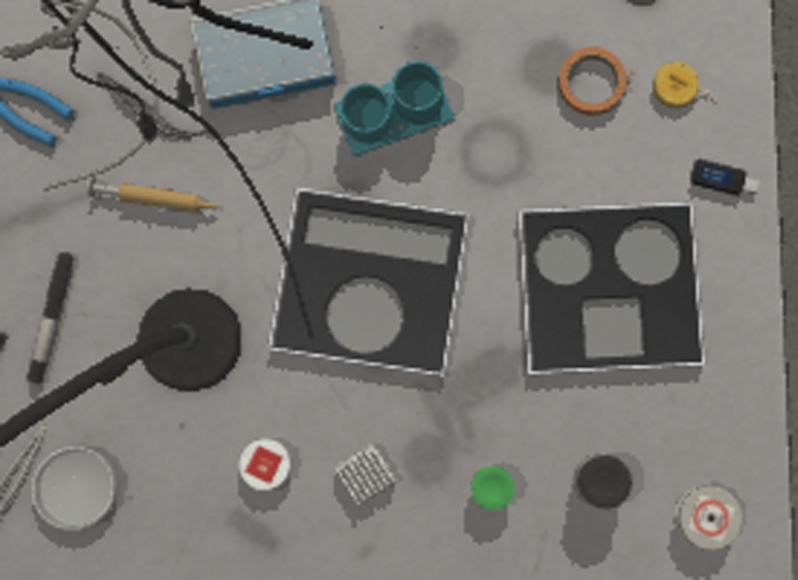

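View pics/c2.png

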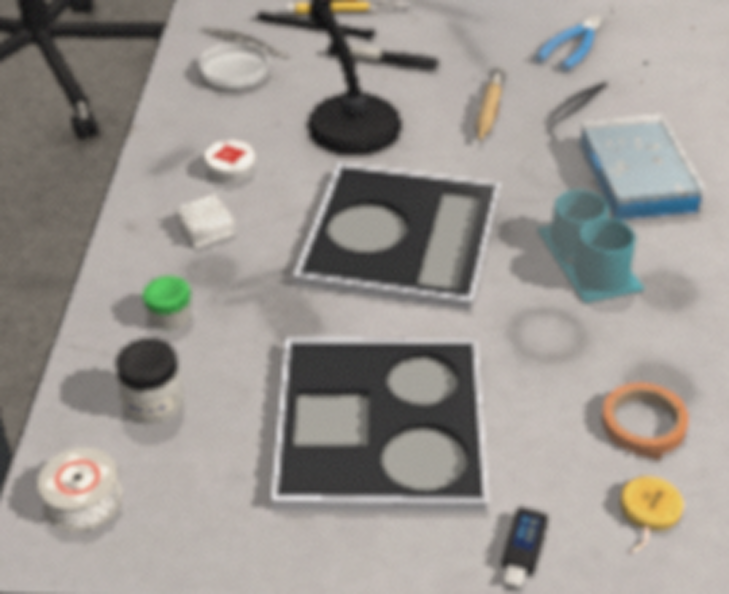

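Crops confirm: tin (red label) left, heat sink, pot, jar, reel in a row; syringe amber at top (143,158). A black cable seems to hang over the solder tray, ending at top ≈ (195,205). I'll segment everything and triangulate the cable and lamp.

```bash
cat > seg.py <<'E'
import cv2,numpy as np
from cell import r
from h import *
t=cv2.imread("pics/top0.png"); P=r.camera_params("top"); S=r.camera_params("side")
s=cv2.imread("pics/side0.png")
g=cv2.cvtColor(t,cv2.COLOR_BGR2GRAY); hsv=cv2.cvtColor(t,cv2.COLOR_BGR2HSV)
def cents(mask,lo,box=None):
    cs,_=cv2.findContours(mask.astype(np.uint8),cv2.RETR_EXTERNAL,cv2.CHAIN_APPROX_NONE)
    return [c for c in cs if cv2.contourArea(c)>lo]
for n,(x0,y0,x1,y1) in dict(hs=(262,152,338,226),sol=(178,150,256,228)).items():
    m=np.zeros_like(g,bool); m[y0:y1,x0:x1]=g[y0:y1,x0:x1]<75
    m=cv2.morphologyEx(m.astype(np.uint8),cv2.MORPH_CLOSE,np.ones((3,3)))
    c=max(cents(m,500),key=cv2.contourArea)
    w=onplane(P,c.reshape(-1,2),11)[:,:2].astype(np.float32)
    rc=cv2.minAreaRect(w); print(n,rc)
    f=np.zeros_like(m); cv2.drawContours(f,[c],-1,1,-1); 
    f=cv2.erode(f,np.ones((3,3)))
    for q in cents((f>0)&(g>105),40):
        w=onplane(P,q.reshape(-1,2),3)[:,:2].astype(np.float32)
        print("  pocket",[np.round(v,1) for v in cv2.minAreaRect(w)])
# syringe & pot by colour
for n,m,z in [("syr",(hsv[...,0]<28)&(hsv[...,0]>8)&(hsv[...,1]>90),10),("pot",(hsv[...,0]>45)&(hsv[...,0]<75)&(hsv[...,1]>120),30)]:
    for q in cents(m,60):
        w=onplane(P,q.reshape(-1,2),z)[:,:2].astype(np.float32); print(n,[np.round(v,1) for v in cv2.minAreaRect(w)])
for n,pts in dict(cable=[(195,205),(185,170),(165,138)],lamphead=[(60,250)],lampmid=[(110,230)]).items():
    for p in pts:
        d=[onplane(P,p,z)[0] for z in (0,200,400,600)]
        q=proj(S,d).astype(int)
        print(n,p,[(*a.astype(int),*b) for a,b in zip(d,q)])
        for a,b in zip(q[:-1],q[1:]): cv2.line(s,tuple(map(int,a)),tuple(map(int,b)),(0,0,255) if n=="cable" else (0,255,0),1)
cv2.imwrite("pics/epi.png",cv2.resize(s[0:230,160:430],None,fx=2.6,fy=2.6,interpolation=cv2.INTER_CUBIC))
E
python3 seg.py
```

```text
hs ((597.85498046875, -252.7939453125), (148.0851593017578, 157.02452087402344), 2.6937413215637207)
  pocket [array([ 557. , -253.5]), array([47.9, 52.2]), np.float64(3.8)]
  pocket [array([ 625.8, -207.3]), array([47. , 44.6]), np.float64(89.8)]
  pocket [array([ 629.7, -287.4]), array([58.4, 51.7]), np.float64(43.8)]
sol ((607.6246337890625, -5.93499755859375), (197.46189880371094, 148.10276794433594), 81.10298919677734)
  pocket [array([570.6, -18.9]), array([65.9, 63.4]), np.float64(44.6)]
  pocket [array([645.6, -32.8]), array([131.8,  27.6]), np.float64(81.1)]
syr [array([509.8, 372.6]), array([82.8, 13.4]), np.float64(5.6)]
syr [array([684. , 163.9]), array([90.9, 16.6]), np.float64(80.7)]
syr [array([ 795.4, -318.5]), array([42.3, 43.3]), np.float64(90.0)]
syr [array([ 798.6, -238.1]), array([62.4, 64.7]), np.float64(63.1)]
pot [array([ 413.6, -138.6]), array([34. , 33.6]), np.float64(89.5)]
cable (195, 205) [(np.int64(555), np.int64(34), np.int64(0), np.int64(260), np.int64(171)), (np.int64(534), np.int64(6), np.int64(200), np.int64(248), np.int64(108)), (np.int64(512), np.
[... 723 characters left out ...]
14), np.int64(600), np.int64(261), np.int64(-100))]
lamphead (60, 250) [(np.int64(436), np.int64(391), np.int64(0), np.int64(230), np.int64(100)), (np.int64(438), np.int64(293), np.int64(200), np.int64(223), np.int64(53)), (np.int64(440), np.int64(196), np.int64(400), np.int64(212), np.int64(-13)), (np.int64(442), np.int64(98), np.int64(600), np.int64(196), np.int64(-111))]
lampmid (110, 230) [(np.int64(488), np.int64(261), np.int64(0), np.int64(243), np.int64(123)), (np.int64(480), np.int64(189), np.int64(200), np.int64(234), np.int64(70)), (np.int64(472), np.int64(117), np.int64(400), np.int64(221), np.int64(-1)), (np.int64(463), np.int64(44), np.int64(600), np.int64(203), np.int64(-106))]
```

View pics/epi.png

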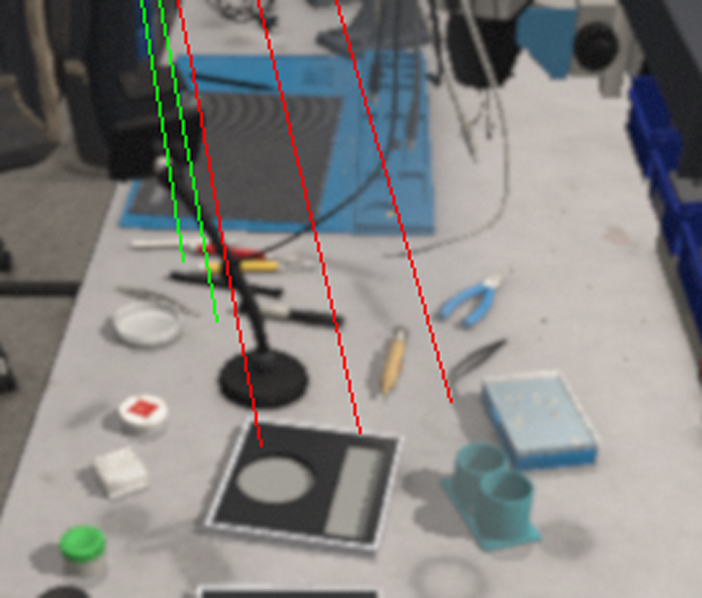

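Cable: it hangs from above at about z 230–280 with its end near (530,2,230); the lamp stem runs from about (545,145) up to (438,293,≥200). The trays and items are located well enough to set out. Next is a planning helper, then a move over the stock row for a wrist look.

```bash
cat > plan.py <<'E'
import sys, numpy as np
from cell import r
from h import rot
def plan(x,y,z,yaw,n=None,cl=0,st=None):
    """straight world line; yaw = world direction of tool x, deg (mod 180 about the jaws)"""
    st=st or r.sense(); p=np.array(st["tcp_pos"]); M=rot(st["orientation"]).as_matrix()
    y0=np.degrees(np.arctan2(M[1,0],M[0,0])); dt=-((yaw-y0+90)%180-90)
    d=np.array([x,y,z])-p
    n=n or int(np.ceil(max(np.linalg.norm(d)/45,abs(dt)/8)))
    print("from",p.round(1),"yaw",round(y0,1),"tilt",M[:,2].round(3),"n",n,"F",st["contact_force"].round(1),"w",round(st["width"],1),"t",round(st["clock"],1))
    rows=[]
    for i in range(n):
        a=np.radians(y0-dt*i/n); X=np.array([np.cos(a),np.sin(a)]); Y=np.array([np.sin(a),-np.cos(a)])
        s=d/n/10; rows.append([cl,round(s[:2]@X,2),round(s[:2]@Y,2),round(-s[2],2),round(dt/n,1)])
    print(rows)
if __name__=="__main__":
    a=[float(v) for v in sys.argv[1:]]; plan(*a[:4],n=int(a[4]) if len(a)>4 and a[4] else None,cl=int(a[5]) if len(a)>5 else 0)
E
python3 plan.py 400 -140 230 0
```

```text
from [ 263.2 -566.6  230.8] yaw 24.9 tilt [-0.     0.001 -1.   ] n 10 F [0.2 0.1 0.2] w 85.5 t 0.1
[[0, np.float64(3.04), np.float64(-3.29), np.float64(0.01), np.float64(2.5)], [0, np.float64(2.89), np.float64(-3.42), np.float64(0.01), np.float64(2.5)], [0, np.float64(2.74), np.float64(-3.54), np.float64(0.01), np.float64(2.5)], [0, np.float64(2.58), np.float64(-3.66), np.float64(0.01), np.float64(2.5)], [0, np.float64(2.42), np.float64(-3.77), np.float64(0.01), np.float64(2.5)], [0, np.float64(2.26), np.float64(-3.87), np.float64(0.01), np.float64(2.5)], [0, np.float64(2.09), np.float64(-3.96), np.float64(0.01), np.float64(2.5)], [0, np.float64(1.91), np.float64(-4.05), np.float64(0.01), np.float64(2.5)], [0, np.float64(1.73), np.float64(-4.13), np.float64(0.01), np.float64(2.5)], [0, np.float64(1.55), np.float64(-4.2), np.float64(0.01), np.float64(2.5)]]
```

{"op": "apply_moves", "data": {"series": [[[0,3.0,-3.3,0,2.5],[0,2.9,-3.4,0,2.5],[0,2.7,-3.5,0,2.5],[0,2.6,-3.7,0,2.5],[0,2.4,-3.8,0,2.5],[0,2.3,-3.9,0,2.5],[0,2.1,-4.0,0,2.5],[0,1.9,-4.0,0,2.5],[0,1.7,-4.1,0,2.5],[0,1.6,-4.2,0,2.5],[0,0,0,0,0]]]}}

```text
clock: 1.25
tcp_pos: [405.3, -125.0, 228.9]
orientation: [-0.0, 1.0, -0.011, -0.001]
contact_force: [-0.7, -2.0, -0.2]
width: 85.3
```

```bash
python3 - <<'E'
from cell import r
import cv2,pickle
print(r.sense()["tcp_pos"].round(1))
P=r.camera_params("wrist"); im=cv2.cvtColor(r.grab_frame("wrist"),cv2.COLOR_RGB2BGR)
cv2.imwrite("pics/w1.png",im); pickle.dump(P,open("w1.pkl","wb")); print(P)
E
python3 plan.py 426 -26 230 0
```

```text
[ 405.3 -125.   228.9]
{'vfov': 60.26581298324848, 'cx': 251.41336058286745, 'cy': 186.0161713537866, 'xyz': array([ 478.46767121, -124.52711533,  371.84697912]), 'orientation': array([-0.1022819 , -0.69151849,  0.7073343 ,  0.10497037])}
from [ 404.5 -127.3  228.8] yaw -1.3 tilt [-0.002  0.    -1.   ] n 3 F [0.2 0.1 0.8] w 85.3 t 1.3
[[0, np.float64(0.64), np.float64(-3.39), np.float64(-0.04), np.float64(-0.4)], [0, np.float64(0.66), np.float64(-3.39), np.float64(-0.04), np.float64(-0.4)], [0, np.float64(0.69), np.float64(-3.38), np.float64(-0.04), np.float64(-0.4)]]
```

View pics/w1.png

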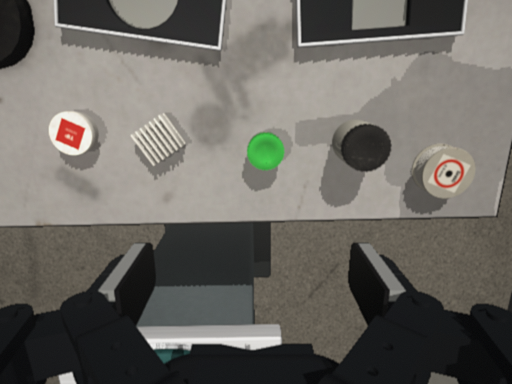

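The wrist view shows tin (73,133), heat sink (159,139) with slanting fins, pot (266,150), jar (362,146), reel (446,170). Measuring them.

```bash
cat > m.py <<'E'
import cv2,numpy as np,pickle
from h import *
im=cv2.imread("pics/w1.png"); P=pickle.load(open("w1.pkl","rb"))
hsv=cv2.cvtColor(im,cv2.COLOR_BGR2HSV); g=cv2.cvtColor(im,cv2.COLOR_BGR2GRAY)
def big(m,box,k=3):
    x0,y0,x1,y1=box; f=np.zeros(m.shape,np.uint8); f[y0:y1,x0:x1]=m[y0:y1,x0:x1]
    f=cv2.morphologyEx(f,cv2.MORPH_CLOSE,np.ones((k,k)))
    cs,_=cv2.findContours(f,cv2.RETR_EXTERNAL,cv2.CHAIN_APPROX_NONE)
    return max(cs,key=cv2.contourArea).reshape(-1,2)
def rep(n,c,z):
    w=onplane(P,c,z)[:,:2].astype(np.float32)
    print(n,"circ",np.round(cv2.minEnclosingCircle(w)[0],1),round(cv2.minEnclosingCircle(w)[1],1),"rect",[np.round(v,1) for v in cv2.minAreaRect(w)])
rep("hs",big(g>175,(120,100,200,180),7),20)
rep("pot",big((hsv[...,1]>120)&(hsv[...,0]>45)&(hsv[...,0]<75),(235,120,300,190)),29)
rep("jar",big(g<45,(325,115,400,175)),51)
rep("reelring",big((hsv[...,1]>110)&((hsv[...,0]<12)|(hsv[...,0]>170)),(420,140,480,200)),26)
rep("reel all",big(g>150,(405,130,485,205)),20)
E
python3 m.py
```

```text
hs circ [426.2 -22.7] 29.0 rect [array([426.8, -22.8]), array([40. , 45.2]), np.float64(32.5)]
pot circ [ 412.7 -137.4] 19.7 rect [array([ 412.4, -137.7]), array([36.9, 38.3]), np.float64(88.7)]
jar circ [ 417.1 -234.2] 23.9 rect [array([ 417.8, -234.5]), array([47.4, 42.9]), np.float64(66.0)]
reelring circ [ 383.3 -335.1] 16.0 rect [array([ 383.4, -335. ]), array([31.3, 30.7]), np.float64(47.9)]
reel all circ [ 386.6 -333.6] 34.2 rect [array([ 387., -336.]), array([64.4, 54.8]), np.float64(24.6)]
```

```bash
python3 plan.py 426.5 -23 110 32.5 6
```

```text
from [ 404.5 -127.3  228.8] yaw -1.3 tilt [-0.002  0.    -1.   ] n 6 F [0.2 0.1 0.8] w 85.3 t 1.3
[[0, np.float64(0.33), np.float64(-1.75), np.float64(1.98), np.float64(-5.6)], [0, np.float64(0.5), np.float64(-1.71), np.float64(1.98), np.float64(-5.6)], [0, np.float64(0.66), np.float64(-1.65), np.float64(1.98), np.float64(-5.6)], [0, np.float64(0.82), np.float64(-1.58), np.float64(1.98), np.float64(-5.6)], [0, np.float64(0.97), np.float64(-1.49), np.float64(1.98), np.float64(-5.6)], [0, np.float64(1.11), np.float64(-1.39), np.float64(1.98), np.float64(-5.6)]]
```

{"op": "apply_moves", "data": {"series": [[[0,0.3,-1.8,2,-5.6],[0,0.5,-1.7,2,-5.6],[0,0.7,-1.7,2,-5.6],[0,0.8,-1.6,2,-5.6],[0,1.0,-1.5,2,-5.6],[0,1.1,-1.4,2,-5.6],[0,0,0,0,0],[0,0,0,0,0]]]}}

```text
clock: 2.1
tcp_pos: [425.9, -25.0, 104.5]
orientation: [0.001, 0.958, 0.286, -0.001]
contact_force: [0.0, -0.8, -0.2]
width: 85.4
```

```bash
sed -i 's/round(s\[:2\]@X,2)/float(round(s[:2]@X,2))/;s/round(s\[:2\]@Y,2)/float(round(s[:2]@Y,2))/;s/round(-s\[2\],2),round(dt\/n,1)/float(round(-s[2],2)),float(round(dt\/n,1))/' plan.py; python3 plan.py 426.5 -23 8 32.5 4; python3 - <<'E'
from cell import r
import cv2
cv2.imwrite("pics/w2.png",cv2.cvtColor(r.grab_frame("wrist"),cv2.COLOR_RGB2BGR))
E
```

```text
from [425.9 -25.  104.5] yaw 33.2 tilt [-0.002 -0.002 -1.   ] n 4 F [ 0.  -0.8 -0.2] w 85.4 t 2.1
[[0, 0.04, -0.03, 2.41, 0.2], [0, 0.04, -0.03, 2.41, 0.2], [0, 0.04, -0.03, 2.41, 0.2], [0, 0.04, -0.03, 2.41, 0.2]]
```

View pics/w2.png

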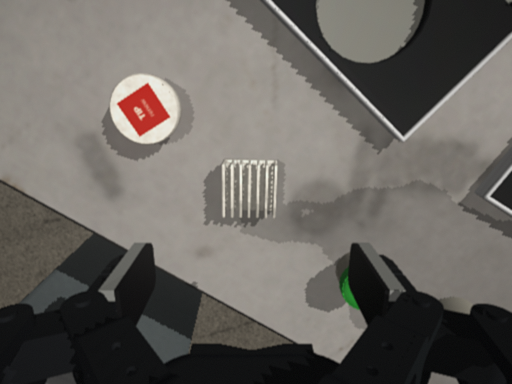

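{"op": "apply_moves", "data": {"series": [[[0,0,0,2.4,0],[0,0.1,0,2.4,0],[0,0.1,-0.1,2.4,0],[0,0,-0.1,2.4,0],[0,0,0,0,0],[0,0,0,0,0]]]}}

```text
clock: 2.75
tcp_pos: [430.1, -29.9, 10.8]
orientation: [0.004, 0.961, 0.278, 0.002]
contact_force: [0.3, 0.2, 0.7]
width: 85.6
```

```bash
python3 plan.py 426.5 -23 8 32.5 1
```

```text
from [430.1 -29.9  10.8] yaw 32.2 tilt [ 0.007 -0.007 -1.   ] n 1 F [0.3 0.2 0.7] w 85.6 t 2.8
[[0, 0.06, -0.78, 0.28, -0.3]]
```

{"op": "apply_moves", "data": {"series": [[[0,0.1,-0.8,0.3,0],[0,0,0,0,0]]]}}

```text
clock: 2.95
tcp_pos: [427.7, -23.0, 9.8]
orientation: [0.005, 0.961, 0.277, 0.004]
contact_force: [-1.1, -0.1, -0.4]
width: 85.4
```

```bash
python3 plan.py 426.5 -23 8 32.5 1;python3 plan.py 426.5 -23 8 32.5 1
```

```text
from [427.7 -23.    9.8] yaw 32.1 tilt [ 0.01  -0.008 -1.   ] n 1 F [-1.1 -0.1 -0.4] w 85.4 t 3.0
[[0, -0.1, -0.06, 0.18, -0.4]]
from [427.7 -23.    9.8] yaw 32.1 tilt [ 0.01  -0.008 -1.   ] n 1 F [-1.1 -0.1 -0.4] w 85.4 t 3.0
[[0, -0.1, -0.06, 0.18, -0.4]]
```

{"op": "apply_moves", "data": {"newtons": 40, "series": [[[255,0,0,0.1,0],[255,0,0,0,0],[255,0,0,0,0],[255,0,0,0,0],[255,0,0,0,0],[255,0,0,0,0],[255,0,0,0,0],[255,0,0,0,0]]]}}

```text
clock: 3.75
tcp_pos: [428.8, -23.3, 10.8]
orientation: [0.006, 0.961, 0.276, 0.005]
contact_force: [0.2, 0.3, -0.5]
width: 37.8
```

```bash
python3 plan.py 560 -254 100 2.8 12 255
```

```text
from [428.8 -23.3  10.8] yaw 32.1 tilt [ 0.013 -0.009 -1.   ] n 12 F [ 0.2  0.3 -0.5] w 37.8 t 3.8
[[255, -0.1, 2.21, -0.74, 2.4], [255, -0.0, 2.21, -0.74, 2.4], [255, 0.09, 2.21, -0.74, 2.4], [255, 0.19, 2.2, -0.74, 2.4], [255, 0.28, 2.19, -0.74, 2.4], [255, 0.37, 2.18, -0.74, 2.4], [255, 0.47, 2.16, -0.74, 2.4], [255, 0.56, 2.14, -0.74, 2.4], [255, 0.65, 2.11, -0.74, 2.4], [255, 0.74, 2.08, -0.74, 2.4], [255, 0.83, 2.05, -0.74, 2.4], [255, 0.91, 2.01, -0.74, 2.4]]
```

{"op": "apply_moves", "data": {"series": [[[255,0,0,-2.5,0],[255,0,0,-3,0],[255,0,0,-3,0],[255,0,2.9,0,3.3],[255,0,2.9,0,3.3],[255,0.2,2.9,0,3.3],[255,0.3,2.9,0,3.3],[255,0.5,2.9,0,3.3],[255,0.7,2.9,0,3.3],[255,0.8,2.9,0,3.3],[255,1.0,2.8,0,3.3],[255,1.1,2.8,0,3.3]]]}}

```text
clock: 4.95
tcp_pos: [557.2, -261.3, 102.4]
orientation: [0.004, 1.0, 0.015, 0.005]
contact_force: [-0.1, 0.4, 0.3]
width: 37.6
```

```bash
cat > look.py <<'E'
import sys,cv2,pickle
from cell import r
n=sys.argv[1]; cam=sys.argv[2] if len(sys.argv)>2 else "wrist"
P=r.camera_params(cam); cv2.imwrite(f"pics/{n}.png",cv2.cvtColor(r.grab_frame(cam),cv2.COLOR_RGB2BGR)); pickle.dump(P,open(n+".pkl","wb"))
E
python3 look.py w3; python3 plan.py 560 -254 60 2.8 3 255
```

```text
from [ 558.2 -266.4  102.5] yaw 1.2 tilt [ 0.012 -0.01  -1.   ] n 3 F [-5.  -4.6 -1.1] w 37.4 t 5.0
[[255, 0.07, -0.41, 1.42, -0.5], [255, 0.07, -0.41, 1.42, -0.5], [255, 0.08, -0.41, 1.42, -0.5]]
```

View pics/w3.png

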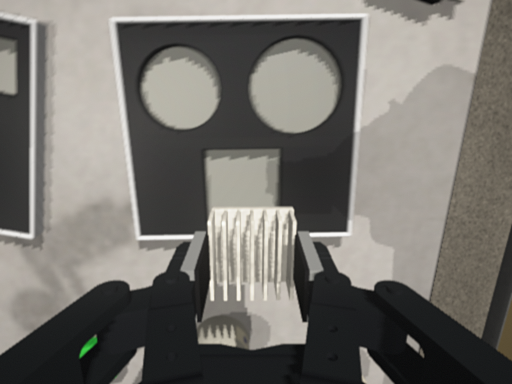

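Heat sink held square between the pads; pocket square at (242,185) ahead, pockets at (180,88) and (295,85). Refining the tray pose from this view.

```bash
cat > tray.py <<'E'
import cv2,numpy as np,pickle
from h import *
im=cv2.imread("pics/w3.png"); P=pickle.load(open("w3.pkl","rb")); g=cv2.cvtColor(im,cv2.COLOR_BGR2GRAY)
d=np.zeros_like(g)
d[20:230,118:362]=(g[20:230,118:362]<100)*255
inv=np.zeros_like(g); inv[20:230,128:345]=(g[20:230,128:345]>=85)*255
cs,_=cv2.findContours(inv,cv2.RETR_EXTERNAL,cv2.CHAIN_APPROX_NONE)
for c in cs:
    if cv2.contourArea(c)<1500: continue
    for z in (3,11):
        w=onplane(P,c.reshape(-1,2),z)[:,:2].astype(np.float32)
        print(z,"encl",[np.round(v,1) for v in cv2.minEnclosingCircle(w)],"ell",[np.round(v,1) for v in cv2.fitEllipse(w)],"bbox",w.min(0).round(1),w.max(0).round(1))
E
python3 tray.py
```

```text
3 encl [array([ 552.8, -260.3]), np.float64(46.5)] ell [array([ 552.2, -256.1]), array([69.7, 79.2]), np.float64(130.4)] bbox [ 521.8 -296.9] [ 587.3 -224.5]
11 encl [array([ 555.3, -260.1]), np.float64(45.0)] ell [array([ 554.7, -256.1]), array([67.4, 76.6]), np.float64(130.4)] bbox [ 525.3 -295.5] [ 588.7 -225.5]
3 encl [array([ 627.6, -207.9]), np.float64(28.3)] ell [array([ 627.5, -208. ]), array([54.5, 55.8]), np.float64(54.4)] bbox [ 599.9 -235.7] [ 655.6 -180. ]
11 encl [array([ 627.6, -209.5]), np.float64(27.3)] ell [array([ 627.6, -209.6]), array([52.7, 54. ]), np.float64(54.4)] bbox [ 600.9 -236.4] [ 654.7 -182.5]
3 encl [array([ 630.9, -287.7]), np.float64(32.3)] ell [array([ 631.1, -287.9]), array([62.7, 63.4]), np.float64(39.8)] bbox [ 599.4 -319.3] [ 663.  -255.4]
11 encl [array([ 630.9, -286.7]), np.float64(31.2)] ell [array([ 631. , -286.8]), array([60.6, 61.3]), np.float64(39.8)] bbox [ 600.4 -317.2] [ 661.9 -255.5]
```

{"op": "apply_moves", "data": {"series": [[[255,0.2,-1.0,2,-1.2],[255,0,-0.3,2,0],[255,0,0,0,0],[255,0,0,0,0]]]}}

```text
clock: 5.4
tcp_pos: [560.6, -256.0, 61.0]
orientation: [0.006, 1.0, 0.02, 0.006]
contact_force: [0.1, -0.7, -0.2]
width: 37.9
```

```bash
python3 plan.py 561 -253 30 2.5 2 255
```

```text
from [ 560.6 -256.    61. ] yaw 2.2 tilt [ 0.011 -0.011 -1.   ] n 2 F [ 0.1 -0.7 -0.2] w 37.9 t 5.4
[[255, 0.03, -0.15, 1.55, -0.1], [255, 0.03, -0.15, 1.55, -0.1]]
```

{"op": "apply_moves", "data": {"series": [[[255,0,-0.3,1.5,0],[255,0,-0.2,1.5,0],[255,0,0,0,0],[255,0,0,0,0]]]}}

```text
clock: 5.8
tcp_pos: [561.2, -251.2, 30.0]
orientation: [0.006, 1.0, 0.02, 0.006]
contact_force: [-0.3, -0.1, 0.3]
width: 37.9
```

```bash
python3 plan.py 561 -253 14.5 2.5 2 255
```

```text
from [ 561.2 -251.2   30. ] yaw 2.2 tilt [ 0.013 -0.011 -1.   ] n 2 F [-0.3 -0.1  0.3] w 37.9 t 5.8
[[255, -0.01, 0.09, 0.77, -0.1], [255, -0.01, 0.09, 0.77, -0.1]]
```

{"op": "apply_moves", "data": {"series": [[[255,0,0.1,0.8,0],[255,0,0.1,0.5,0],[255,0,0,0.2,0],[255,0,0,0,0],[255,0,0,0,0]]]}}

```text
clock: 6.3
tcp_pos: [561.8, -254.0, 14.3]
orientation: [0.006, 1.0, 0.019, 0.007]
contact_force: [0.9, 0.7, 0.1]
width: 37.7
```

```bash
python3 plan.py 561 -253 14 2.5 1 255
```

```text
from [ 561.8 -254.    14.3] yaw 2.2 tilt [ 0.014 -0.012 -1.   ] n 1 F [0.9 0.7 0.1] w 37.7 t 6.3
[[255, -0.08, -0.1, 0.03, -0.3]]
```

{"op": "apply_moves", "data": {"series": [[[120,0,0,0,0],[120,0,0,0,0],[120,0,0,0,0],[120,0,0,-0.5,0],[60,0,0,-3,0],[0,0,0,-4,0],[0,0,0,-4,0],[0,0,0,0,0]]]}}

```text
clock: 7.1
tcp_pos: [560.1, -252.2, 134.8]
orientation: [0.006, 1.0, 0.02, 0.007]
contact_force: [0.6, 0.4, -0.2]
width: 85.2
```

```bash
python3 look.py w4; python3 plan.py 417.3 -235 150 0 8 0
```

```text
from [ 559.1 -252.   132.4] yaw 2.2 tilt [ 0.011 -0.011 -1.   ] n 8 F [ 0.3 -0.7 -0.2] w 85.4 t 7.2
[[0, -1.76, -0.28, -0.22, 0.3], [0, -1.76, -0.27, -0.22, 0.3], [0, -1.77, -0.26, -0.22, 0.3], [0, -1.77, -0.26, -0.22, 0.3], [0, -1.77, -0.25, -0.22, 0.3], [0, -1.77, -0.24, -0.22, 0.3], [0, -1.77, -0.23, -0.22, 0.3], [0, -1.77, -0.22, -0.22, 0.3]]
```

View pics/w4.png

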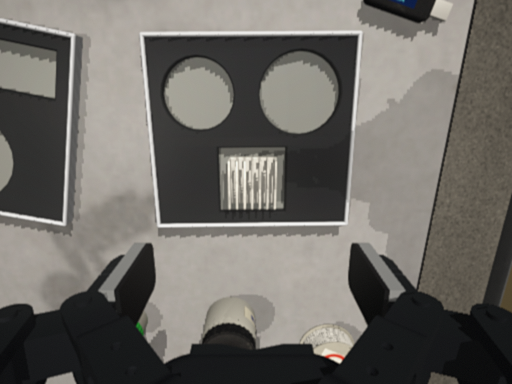

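Heat sink sits in its square pocket (252,182). Next, the jar.

{"op": "apply_moves", "data": {"series": [[[0,-1.8,-0.3,-0.2,0.3],[0,-1.8,-0.3,-0.2,0.3],[0,-1.8,-0.3,-0.2,0.3],[0,-1.8,-0.3,-0.2,0.3],[0,-1.8,-0.2,0,0.3],[0,-1.8,-0.2,0,0.3],[0,-1.8,-0.2,0,0.3],[0,-1.7,-0.2,0,0.3],[0,0,0,0,0],[0,0,0,0,0]]]}}

```text
clock: 8.15
tcp_pos: [407.0, -232.4, 133.8]
orientation: [0.004, 1.0, -0.002, 0.002]
contact_force: [0.2, 0.4, 0.7]
width: 85.4
```

```bash
python3 plan.py 417.3 -234.5 75 0 2 0
```

```text
from [ 407.  -232.4  133.8] yaw -0.2 tilt [ 0.004 -0.007 -1.   ] n 2 F [0.2 0.4 0.7] w 85.4 t 8.2
[[0, 0.52, 0.1, 2.94, -0.1], [0, 0.52, 0.1, 2.94, -0.1]]
```

{"op": "apply_moves", "data": {"series": [[[0,0.6,0.1,2.9,0],[0,0.4,0.1,2.9,0],[0,0,0,0,0],[0,0,0,0,0]]]}}

```text
clock: 8.55
tcp_pos: [420.0, -235.1, 74.6]
orientation: [0.004, 1.0, -0.001, 0.003]
contact_force: [-0.5, 0.4, 0.4]
width: 85.4
```

```bash
python3 plan.py 417.3 -234.5 18 0 3 0
```

```text
from [ 420.  -235.1   74.6] yaw -0.2 tilt [ 0.006 -0.007 -1.   ] n 3 F [-0.5  0.4  0.4] w 85.4 t 8.6
[[0, -0.09, -0.02, 1.89, -0.1], [0, -0.09, -0.02, 1.89, -0.1], [0, -0.09, -0.02, 1.89, -0.1]]
```

{"op": "apply_moves", "data": {"newtons": 40, "series": [[[0,-0.2,0,1.9,0],[0,-0.1,0,1.9,0],[0,0,0,1.9,0],[0,0,0,0,0],[0,0,0,0,0],[255,0,0,0,0],[255,0,0,0,0],[255,0,0,0,0],[255,0,0,0,0],[255,0,0,0,0],[255,0,0,0,0],[255,0,0,0,0]]]}}

```text
clock: 9.75
tcp_pos: [422.7, -238.0, 26.3]
orientation: [0.007, 1.0, -0.001, 0.008]
contact_force: [-0.1, 0.1, -1.7]
width: 46.2
```

```bash
python3 plan.py 631 -287.7 100 0 8 255
```

```text
from [ 422.7 -238.    26.3] yaw -0.1 tilt [ 0.016 -0.013 -1.   ] n 8 F [-0.1  0.1 -1.7] w 46.2 t 9.8
[[255, 2.61, 0.61, -0.92, -0.0], [255, 2.61, 0.62, -0.92, -0.0], [255, 2.6, 0.62, -0.92, -0.0], [255, 2.6, 0.62, -0.92, -0.0], [255, 2.6, 0.62, -0.92, -0.0], [255, 2.6, 0.62, -0.92, -0.0], [255, 2.6, 0.62, -0.92, -0.0], [255, 2.6, 0.62, -0.92, -0.0]]
```

{"op": "apply_moves", "data": {"series": [[[255,0,0,-3,0],[255,0,0,-3,0],[255,0,0,-2,0],[255,2.7,0.6,0,0],[255,2.7,0.6,0,0],[255,2.7,0.6,0,0],[255,2.7,0.6,0,0],[255,2.7,0.6,0,0],[255,2.7,0.6,0,0],[255,2.7,0.6,0,0],[255,2.5,0.6,0,0],[255,0,0,0,0]]]}}

```text
clock: 10.95
tcp_pos: [641.0, -286.7, 111.3]
orientation: [0.006, 1.0, -0.002, 0.006]
contact_force: [-1.0, 0.6, -1.4]
width: 46.5
```

```bash
python3 look.py w5; python3 plan.py 636.4 -287.7 60 0 2 255
```

```text
from [ 639.7 -286.5  111.1] yaw -0.2 tilt [ 0.011 -0.012 -1.   ] n 2 F [-1.  -0.1 -1.4] w 46.1 t 11.0
[[255, -0.16, 0.06, 2.56, -0.1], [255, -0.16, 0.06, 2.56, -0.1]]
```

View pics/w5.png

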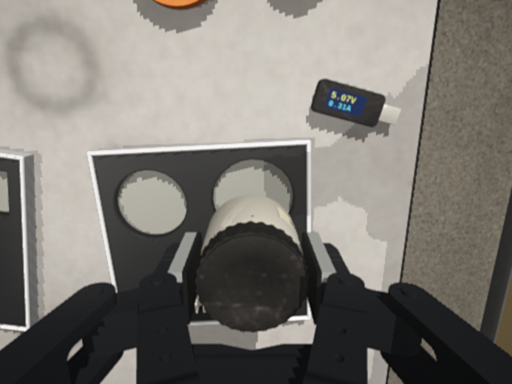

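```bash
python3 - <<'E'
import pickle,cv2,numpy as np
from h import *
P=pickle.load(open("w5.pkl","rb")); im=cv2.imread("pics/w5.png")
print("lid",onplane(P,[(251,276),(196,276),(306,276),(251,330),(251,224)],136).round(1))
E
```

```text
lid [[ 639.8 -284.   136. ]
 [ 640.1 -261.7  136. ]
 [ 639.6 -306.4  136. ]
 [ 613.7 -283.9  136. ]
 [ 662.6 -284.1  136. ]]
```

{"op": "apply_moves", "data": {"series": [[[255,-0.3,0.2,2.5,0],[255,-0.2,0.1,2.5,0],[255,0,0,0,0],[255,0,0,0,0]]]}}

```text
clock: 11.4
tcp_pos: [633.1, -289.9, 60.4]
orientation: [0.006, 1.0, -0.002, 0.005]
contact_force: [0.1, 0.3, 0.0]
width: 46.2
```

```bash
python3 plan.py 634.5 -288.5 45 0 1 255
```

```text
from [ 633.1 -289.9   60.4] yaw -0.2 tilt [ 0.01  -0.012 -1.   ] n 1 F [0.1 0.3 0. ] w 46.2 t 11.4
[[255, 0.14, -0.15, 1.54, -0.2]]
```

Descend to TCP z ≈ 30, in two stages.

{"op": "apply_moves", "data": {"series": [[[255,0.1,-0.1,1.5,0],[255,0,0,0.9,0],[255,0,0,0.4,0],[255,0,0,0,0],[255,0,0,0,0]]]}}

```text
clock: 11.9
tcp_pos: [635.3, -289.3, 33.0]
orientation: [0.006, 1.0, -0.002, 0.006]
contact_force: [0.3, -0.4, -0.3]
width: 46.6
```

```bash
python3 plan.py 634.5 -288.5 29.5 0 1 255
```

```text
from [ 635.3 -289.3   33. ] yaw -0.2 tilt [ 0.013 -0.013 -1.   ] n 1 F [ 0.3 -0.4 -0.3] w 46.6 t 11.9
[[255, -0.08, -0.08, 0.35, -0.2]]
```

{"op": "apply_moves", "data": {"series": [[[255,-0.1,-0.1,0.3,0],[255,0,0,0.1,0],[255,0,0,0,0],[120,0,0,0,0],[120,0,0,0,0],[100,0,0,0,0],[60,0,0,0,0],[0,0,0,-2,0],[0,0,0,-3.5,0],[0,0,0,-3.5,0],[0,0,0,-2.5,0],[0,0,0,0,0]]]}}

```text
clock: 13.1
tcp_pos: [632.8, -286.8, 148.4]
orientation: [0.006, 1.0, -0.002, 0.006]
contact_force: [-1.1, 0.4, -0.1]
width: 85.7
```

```bash
python3 look.py w6; python3 plan.py 412.5 -137.5 140 0 7 0
```

```text
from [ 632.2 -286.6  146.7] yaw -0.2 tilt [ 0.011 -0.012 -1.   ] n 7 F [ 0.4 -0.  -0.6] w 85.4 t 13.2
[[0, -3.15, -2.12, 0.1, -0.0], [0, -3.15, -2.12, 0.1, -0.0], [0, -3.15, -2.12, 0.1, -0.0], [0, -3.14, -2.12, 0.1, -0.0], [0, -3.14, -2.12, 0.1, -0.0], [0, -3.14, -2.13, 0.1, -0.0], [0, -3.14, -2.13, 0.1, -0.0]]
```

View pics/w6.png

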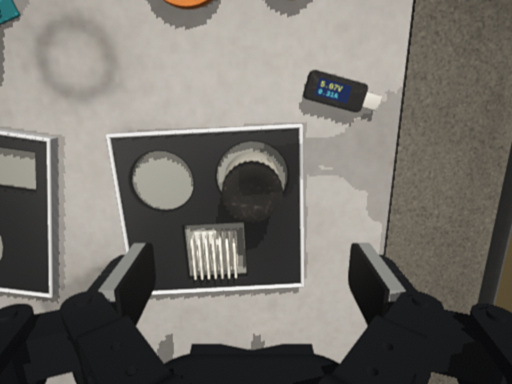

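Jar stands in the larger round pocket, lid at (252,192). Next the pot, gripped at yaw 50° so the opening fingers will clear the jar.

```bash
python3 - <<'E'
import pickle
from h import *
P=pickle.load(open("w6.pkl","rb"))
print(onplane(P,[(252,192),(221,192),(283,192)],54).round(1))
E
python3 plan.py 412.5 -137.5 120 50 8 0
```

```text
[[ 630.9 -286.2   54. ]
 [ 631.  -262.9   54. ]
 [ 630.7 -309.6   54. ]]
from [ 632.2 -286.6  146.7] yaw -0.2 tilt [ 0.011 -0.012 -1.   ] n 8 F [ 0.4 -0.  -0.6] w 85.4 t 13.2
[[0, -2.75, -1.85, 0.33, -6.3], [0, -2.54, -2.14, 0.33, -6.3], [0, -2.29, -2.41, 0.33, -6.3], [0, -2.01, -2.64, 0.33, -6.3], [0, -1.71, -2.85, 0.33, -6.3], [0, -1.39, -3.02, 0.33, -6.3], [0, -1.05, -3.15, 0.33, -6.3], [0, -0.7, -3.25, 0.33, -6.3]]
```

Jar is centred (width 46.7 at lid, i.e. right height).

{"op": "apply_moves", "data": {"series": [[[0,-2.8,-1.9,0,-6.3],[0,-2.5,-2.1,0.3,-6.3],[0,-2.3,-2.4,0.4,-6.3],[0,-2.0,-2.6,0.4,-6.3],[0,-1.7,-2.9,0.4,-6.3],[0,-1.4,-3.0,0.4,-6.3],[0,-1.1,-3.2,0.4,-6.3],[0,-0.7,-3.3,0.3,-6.3],[0,0,0,0,0],[0,0,0,0,0]]]}}

```text
clock: 14.15
tcp_pos: [395.6, -133.7, 107.7]
orientation: [0.004, 0.898, 0.441, -0.001]
contact_force: [0.8, 0.2, 0.3]
width: 85.7
```

```bash
python3 plan.py 412.5 -137.5 55 50 2 0
```

```text
from [ 395.6 -133.7  107.7] yaw 52.3 tilt [ 0.002 -0.009 -1.   ] n 2 F [0.8 0.2 0.3] w 85.7 t 14.2
[[0, 0.37, 0.78, 2.63, 1.1], [0, 0.38, 0.78, 2.63, 1.1]]
```

{"op": "apply_moves", "data": {"series": [[[0,0.4,0.8,2.6,1],[0,0.4,0.8,2.6,1],[0,0,0,0,0],[0,0,0,0,0]]]}}

```text
clock: 14.55
tcp_pos: [415.2, -138.9, 54.2]
orientation: [0.004, 0.906, 0.423, -0.001]
contact_force: [0.1, 0.3, -0.5]
width: 85.5
```

```bash
python3 plan.py 412.5 -137.5 9 50 2 0
```

```text
from [ 415.2 -138.9   54.2] yaw 50.0 tilt [ 0.002 -0.009 -1.   ] n 2 F [ 0.1  0.3 -0.5] w 85.5 t 14.6
[[0, -0.03, -0.15, 2.26, 0.0], [0, -0.03, -0.15, 2.26, 0.0]]
```

{"op": "apply_moves", "data": {"series": [[[0,0,-0.2,2.3,0],[0,0,-0.2,2.3,0],[0,0,0,0.1,0],[0,0,0,0,0]]]}}

```text
clock: 14.95
tcp_pos: [414.0, -137.7, 10.0]
orientation: [0.006, 0.906, 0.423, 0.001]
contact_force: [0.2, -0.5, 0.6]
width: 85.6
```

```bash
python3 plan.py 412.5 -137.5 9 50 1 0
```

```text
from [ 414.  -137.7   10. ] yaw 50.0 tilt [ 0.006 -0.011 -1.   ] n 1 F [ 0.2 -0.5  0.6] w 85.6 t 14.9
[[0, -0.08, -0.13, 0.1, 0.0]]
```

{"op": "apply_moves", "data": {"newtons": 35, "series": [[[255,-0.1,-0.1,0.1,0],[255,0,0,0,0],[255,0,0,0,0],[255,0,0,0,0],[255,0,0,0,0],[255,0,0,0,0],[255,0,0,0,0],[255,0,0,0,0],[255,0,0,0,0]]]}}

```text
clock: 15.85
tcp_pos: [414.3, -138.9, 12.9]
orientation: [0.008, 0.906, 0.422, 0.002]
contact_force: [-1.4, -0.8, -0.3]
width: 37.9
```

```bash
python3 plan.py 627.6 -208.2 90 50 8 255
```

```text
from [ 414.3 -138.9   12.9] yaw 50.0 tilt [ 0.011 -0.013 -1.   ] n 8 F [-1.4 -0.8 -0.3] w 37.9 t 15.8
[[255, 1.05, 2.6, -0.96, -0.0], [255, 1.05, 2.6, -0.96, -0.0], [255, 1.05, 2.6, -0.96, -0.0], [255, 1.05, 2.6, -0.96, -0.0], [255, 1.05, 2.6, -0.96, -0.0], [255, 1.05, 2.6, -0.96, -0.0], [255, 1.05, 2.6, -0.96, -0.0], [255, 1.05, 2.6, -0.96, -0.0]]
```

{"op": "apply_moves", "data": {"series": [[[255,0,0,-2.5,0],[255,0,0,-3,0],[255,0,0,-2.2,0],[255,1.1,2.6,0,0],[255,1.1,2.6,0,0],[255,1.1,2.6,0,0],[255,1.1,2.6,0,0],[255,1.1,2.6,0,0],[255,1.0,2.6,0,0],[255,1.0,2.6,0,0],[255,1.0,2.5,0,0],[255,0,0,0,0]]]}}

```text
clock: 17.05
tcp_pos: [632.6, -208.4, 94.1]
orientation: [0.007, 0.906, 0.422, 0.0]
contact_force: [-0.5, 0.5, -0.3]
width: 37.7
```

```bash
python3 look.py w7;  python3 plan.py 627.6 -208.2 50 50 2 255
```

```text
from [ 631.2 -207.8   93.8] yaw 50.0 tilt [ 0.006 -0.012 -1.   ] n 2 F [-0.5 -0.7 -1.4] w 37.7 t 17.1
[[255, -0.13, -0.13, 2.19, -0.0], [255, -0.13, -0.13, 2.19, -0.0]]
```

{"op": "apply_moves", "data": {"series": [[[255,-0.1,-0.1,2.2,0],[255,-0.1,-0.1,2.2,0],[255,0,0,0,0],[255,0,0,0,0]]]}}

```text
clock: 17.5
tcp_pos: [626.9, -207.8, 49.0]
orientation: [0.006, 0.906, 0.423, -0.001]
contact_force: [0.3, -0.2, 0.1]
width: 37.9
```

```bash
python3 - <<'E'
import pickle,cv2,numpy as np
from h import *
P=pickle.load(open("w7.pkl","rb")); im=cv2.imread("pics/w7.png"); h=cv2.cvtColor(im,cv2.COLOR_BGR2HSV)
m=((h[...,1]>120)&(h[...,0]>45)&(h[...,0]<75)).astype(np.uint8)
c=max(cv2.findContours(m,0,1)[0],key=cv2.contourArea).reshape(-1,2)
w=onplane(P,c,94-13+30)[:,:2].astype(np.float32); print(cv2.minEnclosingCircle(w),cv2.minAreaRect(w))
E
python3 plan.py 627.6 -208.2 32 50 1 255
```

```text
((632.3873291015625, -205.99790954589844), 21.380815505981445) ((632.161376953125, -205.89817810058594), (42.595802307128906, 38.305397033691406), 48.31745910644531)
from [ 626.9 -207.8   49. ] yaw 50.0 tilt [ 0.004 -0.012 -1.   ] n 1 F [ 0.3 -0.2  0.1] w 37.9 t 17.5
[[255, 0.01, 0.08, 1.7, 0.0]]
```

{"op": "apply_moves", "data": {"series": [[[255,0,0.1,1.7,0],[255,0,0,1.0,0],[255,0,0,0.3,0],[255,0,0,0,0],[255,0,0,0,0]]]}}

```text
clock: 18.0
tcp_pos: [628.4, -209.0, 19.1]
orientation: [0.007, 0.906, 0.423, 0.0]
contact_force: [-0.1, 1.0, -0.2]
width: 37.9
```

```bash
python3 plan.py 627.6 -208.2 16 50 1 255
```

```text
from [ 628.4 -209.    19.1] yaw 50.0 tilt [ 0.006 -0.013 -1.   ] n 1 F [-0.1  1.  -0.2] w 37.9 t 18.0
[[255, 0.0, -0.11, 0.31, 0.0]]
```

{"op": "apply_moves", "data": {"series": [[[255,0,-0.1,0.3,0],[255,0,0,0.1,0],[255,0,0,0,0],[120,0,0,0,0],[120,0,0,0,0],[110,0,0,0,0],[80,0,0,-0.3,0],[40,0,0,-2,0],[0,0,0,-3.5,0],[0,0,0,-3.5,0],[0,0,0,-3,0],[0,0,0,0,0]]]}}

```text
clock: 19.2
tcp_pos: [627.0, -206.4, 144.0]
orientation: [0.007, 0.906, 0.423, 0.0]
contact_force: [0.8, 0.0, 0.1]
width: 85.3
```

```bash
python3 look.py t1 top; python3 look.py s1 side; python3 - <<'E'
import cv2,numpy as np
t=cv2.imread("pics/t1.png"); s=cv2.imread("pics/s1.png")
a=cv2.resize(t[140:290,170:370],(800,600)); 
b=cv2.resize(s[200:320,130:330],(800,480))
cv2.imwrite("pics/ts1.png",cv2.resize(np.vstack([a,b]),(444,600)))
E
python3 plan.py 384 -335 140 0 7 0
```

```text
from [ 625.4 -206.3  140.2] yaw 50.0 tilt [ 0.003 -0.011 -1.   ] n 7 F [-0.5  0.  -0.4] w 85.2 t 19.3
[[0, -3.63, -1.46, 0.0, 7.1], [0, -3.78, -1.0, 0.0, 7.1], [0, -3.87, -0.52, 0.0, 7.1], [0, -3.91, -0.03, 0.0, 7.1], [0, -3.88, 0.45, 0.0, 7.1], [0, -3.8, 0.93, 0.0, 7.1], [0, -3.65, 1.4, 0.0, 7.1]]
```

View pics/ts1.png

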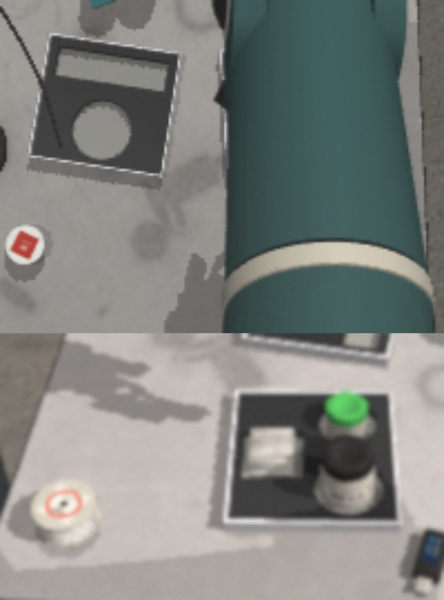

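Heat-sink kit is in (side view: sink, pot and jar all upright). Now the reel at (384,-335).

{"op": "apply_moves", "data": {"series": [[[0,-3.6,-1.5,0,7],[0,-3.8,-1.0,0,7],[0,-3.9,-0.5,0,7],[0,-3.9,0,0,7],[0,-3.9,0.5,0,7],[0,-3.8,0.9,0,7],[0,-3.7,1.4,0,7],[0,0,0,0,0],[0,0,0,0,0]]]}}

```text
clock: 20.2
tcp_pos: [368.5, -336.0, 131.7]
orientation: [0.001, 1.0, -0.009, -0.004]
contact_force: [1.3, 0.4, -0.4]
width: 85.4
```

```bash
python3 plan.py 384 -335 60 0 3 0
```

```text
from [ 368.5 -336.   131.7] yaw -1.1 tilt [-0.008 -0.002 -1.   ] n 3 F [ 1.3  0.4 -0.4] w 85.4 t 20.2
[[0, 0.52, -0.04, 2.39, -0.4], [0, 0.52, -0.04, 2.39, -0.4], [0, 0.52, -0.04, 2.39, -0.4]]
```

{"op": "apply_moves", "data": {"series": [[[0,0.5,0,2.4,0],[0,0.5,0,2.4,0],[0,0.5,0,2.2,0],[0,0,0,0,0],[0,0,0,0,0]]]}}

```text
clock: 20.7
tcp_pos: [385.1, -334.2, 57.7]
orientation: [-0.0, 1.0, -0.006, -0.005]
contact_force: [-0.1, -0.1, 0.2]
width: 85.3
```

```bash
python3 look.py w8; python3 - <<'E'
import pickle,cv2,numpy as np
from h import *
P=pickle.load(open("w8.pkl","rb")); im=cv2.imread("pics/w8.png"); h=cv2.cvtColor(im,cv2.COLOR_BGR2HSV)
m=((h[...,1]>110)&((h[...,0]<12)|(h[...,0]>170))).astype(np.uint8)
c=max(cv2.findContours(m,0,1)[0],key=cv2.contourArea).reshape(-1,2)
w=onplane(P,c,26)[:,:2].astype(np.float32); print(cv2.minEnclosingCircle(w),c.mean(0))
E
python3 plan.py 384 -335 9 0 3 0
```

```text
((383.180908203125, -334.4248046875), 15.988350868225098) [255.56 222.04]
from [ 385.  -334.2   57.9] yaw -0.7 tilt [-0.009  0.    -1.   ] n 3 F [-0.3 -0.2 -0.2] w 85.3 t 20.8
[[0, -0.03, 0.03, 1.63, -0.2], [0, -0.03, 0.03, 1.63, -0.2], [0, -0.03, 0.03, 1.63, -0.2]]
```

Confirmed at (383.2,-334.4). Descend to about z 9.

{"op": "apply_moves", "data": {"series": [[[0,-0.1,0,1.6,0],[0,0,0,1.6,0],[0,0,0,1.6,0],[0,0,0,0.1,0],[0,0,0,0,0]]]}}

```text
clock: 21.25
tcp_pos: [385.9, -335.8, 12.9]
orientation: [0.002, 1.0, -0.005, -0.002]
contact_force: [0.2, -0.0, 0.2]
width: 85.3
```

```bash
python3 plan.py 383.5 -334.5 9 0 1 0
```

```text
from [ 385.9 -335.8   12.9] yaw -0.6 tilt [-0.004 -0.005 -1.   ] n 1 F [ 0.2 -0.   0.2] w 85.3 t 21.2
[[0, -0.24, -0.13, 0.39, -0.6]]
```

{"op": "apply_moves", "data": {"newtons": 40, "series": [[[0,-0.2,-0.1,0.5,0],[255,0,0,0.1,0],[255,0,0,0,0],[255,0,0,0,0],[255,0,0,0,0],[255,0,0,0,0],[255,0,0,0,0],[255,0,0,0,0]]]}}

```text
clock: 22.05
tcp_pos: [384.9, -335.8, 10.0]
orientation: [0.004, 1.0, -0.005, -0.001]
contact_force: [0.6, -0.9, -1.1]
width: 54.6
```

```bash
python3 plan.py 571 -120 150 0 8 255
```

```text
from [ 384.9 -335.8   10. ] yaw -0.6 tilt [-0.001 -0.007 -1.   ] n 8 F [ 0.6 -0.9 -1.1] w 54.6 t 22.1
[[255, 2.3, -2.72, -1.75, -0.1], [255, 2.3, -2.72, -1.75, -0.1], [255, 2.31, -2.72, -1.75, -0.1], [255, 2.31, -2.71, -1.75, -0.1], [255, 2.31, -2.71, -1.75, -0.1], [255, 2.32, -2.71, -1.75, -0.1], [255, 2.32, -2.7, -1.75, -0.1], [255, 2.32, -2.7, -1.75, -0.1]]
```

{"op": "apply_moves", "data": {"series": [[[255,0,0,-2.5,0],[255,0,0,-3,0],[255,0,0,-3,0],[255,2.1,-2.3,0,0],[255,2.1,-2.3,0,0],[255,2.1,-2.3,0,0],[255,2.1,-2.3,0,0],[255,2.1,-2.3,0,0],[255,2.0,-2.3,0,0],[255,2.0,-2.3,0,0],[255,2.0,-2.3,0,0],[255,0,0,0,0]]]}}

```text
clock: 23.25
tcp_pos: [557.7, -146.3, 96.7]
orientation: [0.003, 1.0, -0.007, -0.001]
contact_force: [0.3, -0.7, -1.4]
width: 54.4
```

```bash
python3 look.py w9; python3 look.py t2 top; python3 look.py s2 side; python3 - <<'E'
import cv2,numpy as np
w=cv2.imread("pics/w9.png");t=cv2.imread("pics/t2.png"); s=cv2.imread("pics/s2.png")
b=np.hstack([cv2.resize(t[90:290,90:350],(400,300)),cv2.resize(s[40:235,150:410],(400,300))])
cv2.imwrite("pics/c3.png",np.vstack([b,np.hstack([cv2.resize(w,(400,300)),np.zeros((300,400,3),np.uint8)])]))
E
python3 plan.py 571 -60 100 0 4 255
```

```text
from [ 554.9 -150.8   96.4] yaw -1.1 tilt [-0.003 -0.008 -1.   ] n 4 F [ 0.4  0.1 -0.1] w 54.3 t 23.4
[[255, 0.36, -2.28, -0.09, -0.3], [255, 0.37, -2.28, -0.09, -0.3], [255, 0.38, -2.27, -0.09, -0.3], [255, 0.39, -2.27, -0.09, -0.3]]
```

View pics/c3.png

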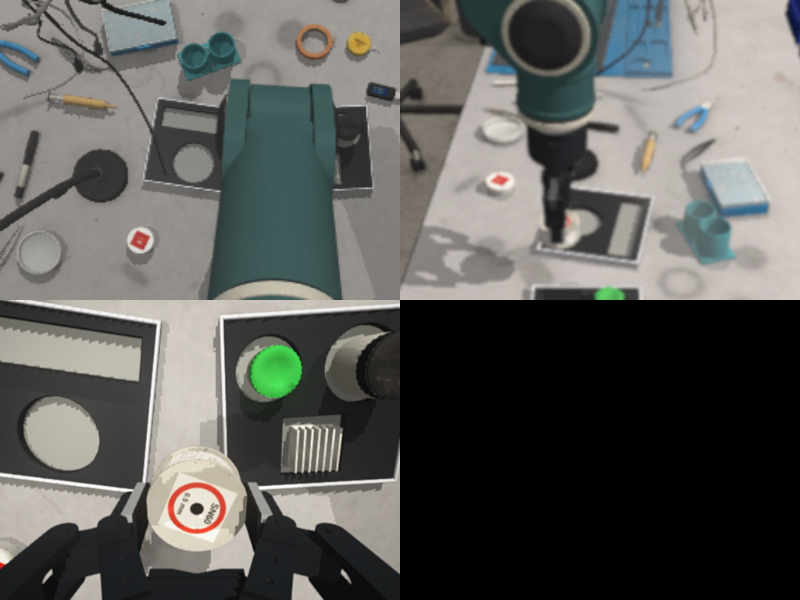

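Reel is held level. The wrist view shows the solder tray's round pocket at about (79,170) px and the slot at about (85,64); the pot and sink look seated. Measuring the pocket.

```bash
python3 - <<'E'
import pickle,cv2,numpy as np
from h import *
P=pickle.load(open("w9.pkl","rb")); im=cv2.imread("pics/w9.png"); g=cv2.cvtColor(im,cv2.COLOR_BGR2GRAY)
f=np.zeros_like(g); f[20:232,0:190]=(g[20:232,0:190]>=85)*255
for c in cv2.findContours(f,0,1)[0]:
    if cv2.contourArea(c)<1500: continue
    w=onplane(P,c.reshape(-1,2),3)[:,:2].astype(np.float32)
    print(c.reshape(-1,2).min(0),c.reshape(-1,2).max(0),[np.round(v,1) for v in cv2.minEnclosingCircle(w)],[np.round(v,1) for v in cv2.fitEllipse(w)],[np.round(v,1) for v in cv2.minAreaRect(w)])
E
```

```text
[ 30 123] [127 218] [array([572. , -19.1]), np.float64(36.5)] [array([571.3, -18.1]), array([69.3, 71.7]), np.float64(107.1)] [array([571.1, -18.3]), array([71. , 70.5]), np.float64(56.7)]
[ 0 23] [181 104] [array([646.2, -37.6]), np.float64(62.4)] [array([646.1, -38.5]), array([ 39.4, 155.9]), np.float64(171.2)] [array([646.3, -37.8]), array([120.2,  36.1]), np.float64(81.0)]
```

{"op": "apply_moves", "data": {"series": [[[255,0.5,-2.2,0,0],[255,0.5,-2.2,0,0],[255,0.4,-2.0,0,0],[255,0,0,0,0]]]}}

```text
clock: 23.8
tcp_pos: [568.0, -91.1, 95.7]
orientation: [0.005, 1.0, -0.014, -0.002]
contact_force: [0.7, -0.1, -0.8]
width: 54.5
```

```bash
python3 plan.py 573 -18.6 90 0 8 255; python3 -c "
from cell import r
print(r.sense()['tau'].round(1))"
```

```text
from [568.  -91.1  95.7] yaw -1.6 tilt [-0.005 -0.01  -1.   ] n 8 F [ 0.7 -0.1 -0.8] w 54.5 t 23.8
[[255, 0.04, -0.91, 0.07, -0.2], [255, 0.04, -0.91, 0.07, -0.2], [255, 0.04, -0.91, 0.07, -0.2], [255, 0.05, -0.91, 0.07, -0.2], [255, 0.05, -0.91, 0.07, -0.2], [255, 0.05, -0.91, 0.07, -0.2], [255, 0.06, -0.91, 0.07, -0.2], [255, 0.06, -0.91, 0.07, -0.2]]
[ -0.7 -85.1  -4.  -35.3   0.1   0.1  -1. ]
```

{"op": "apply_moves", "data": {"series": [[[255,0,-0.9,0,0],[255,0,-0.9,0,0],[255,0.1,-0.9,0,0],[255,0.1,-0.9,0,0]]]}}

```text
clock: 24.2
tcp_pos: [569.8, -57.4, 95.3]
orientation: [0.006, 1.0, -0.017, -0.003]
contact_force: [1.1, -0.4, -1.3]
width: 54.3
```

```bash
python3 plan.py 573 -18.6 90 0 4 255; python3 -c "
from cell import r
print(r.sense()['tau'].round(1))"; python3 look.py t3 top;  python3 look.py s3 side; python3 - <<'E'
import cv2,numpy as np
t=cv2.imread("pics/t3.png"); s=cv2.imread("pics/s3.png")
cv2.imwrite("pics/c4.png",np.hstack([cv2.resize(t[110:260,130:280],(400,400)),cv2.resize(s[40:190,190:340],(400,400))]))
E
```

```text
from [569.8 -57.4  95.3] yaw -1.9 tilt [-0.005 -0.012 -1.   ] n 4 F [ 1.1 -0.4 -1.3] w 54.3 t 24.2
[[255, 0.05, -0.97, 0.13, -0.5], [255, 0.06, -0.97, 0.13, -0.5], [255, 0.06, -0.97, 0.13, -0.5], [255, 0.07, -0.97, 0.13, -0.5]]
[  2.4 -85.5  -4.1 -34.7   0.    0.    0.6]
```

View pics/c4.png

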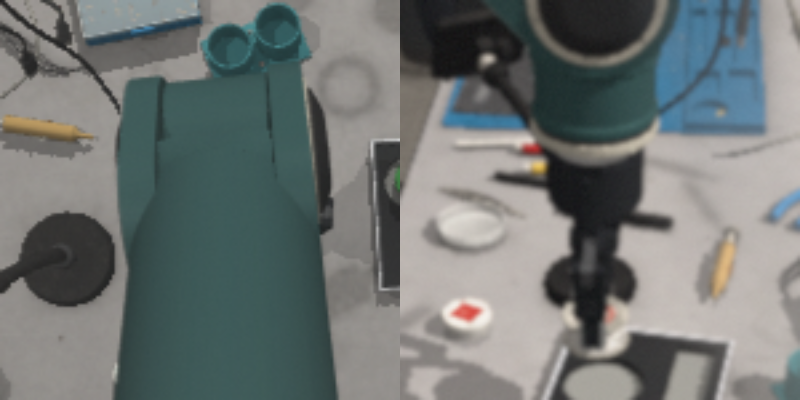

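The forearm is over the cable in the top view (cable reaches its left edge at (118,108)) with no contact force. Continuing slowly.

{"op": "apply_moves", "data": {"series": [[[255,0.1,-0.9,0,0],[255,0.1,-0.9,0,0],[255,0.1,-0.9,0,0]]]}}

```text
clock: 24.6
tcp_pos: [574.0, -28.9, 94.9]
orientation: [0.006, 1.0, -0.017, -0.003]
contact_force: [-0.6, 0.2, -0.6]
width: 54.6
```

```bash
python3 plan.py 573 -18.6 60 0 2 255; python3 -c "
from cell import r
s=r.sense();print(s['tau'].round(1),s['torque'].round(2))"
```

```text
from [574.  -28.9  94.9] yaw -1.9 tilt [-0.005 -0.012 -1.   ] n 2 F [-0.6  0.2 -0.6] w 54.6 t 24.6
[[255, -0.07, -0.51, 1.74, -1.0], [255, -0.06, -0.52, 1.74, -1.0]]
[  2.3 -86.   -4.4 -34.7   0.    0.    0.6] [ 0.    0.03 -0.02]
```

{"op": "apply_moves", "data": {"series": [[[255,-0.1,-0.6,1.0,0],[255,0,-0.5,1.0,0],[255,0,0,1.0,0],[255,0,0,0,0],[255,0,0,0,0]]]}}

```text
clock: 25.1
tcp_pos: [572.7, -15.6, 61.0]
orientation: [0.006, 1.0, -0.016, -0.003]
contact_force: [-0.7, 0.6, -0.6]
width: 54.5
```

```bash
python3 plan.py 573 -18.6 32 0 2 255; python3 -c "
from cell import r
s=r.sense();print(s['tau'].round(1),s['torque'].round(2))"
```

```text
from [572.7 -15.6  61. ] yaw -1.8 tilt [-0.007 -0.012 -1.   ] n 2 F [-0.7  0.6 -0.6] w 54.5 t 25.1
[[255, 0.02, 0.15, 1.45, -0.9], [255, 0.02, 0.15, 1.45, -0.9]]
[ -0.4 -86.8  -4.7 -32.1   0.1  -0.   -0. ] [ 0.   -0.03  0.05]
```

{"op": "apply_moves", "data": {"series": [[[255,0,0.2,1.2,0],[255,0,0.2,1.2,0],[255,0,0,0.6,0],[255,0,0,0,0],[255,0,0,0,0]]]}}

```text
clock: 25.6
tcp_pos: [572.2, -21.7, 28.1]
orientation: [0.006, 1.0, -0.017, -0.004]
contact_force: [0.5, 0.3, -0.2]
width: 54.5
```

```bash
python3 plan.py 573 -18.6 13.5 0 1 255; python3 -c "
from cell import r
s=r.sense();print(s['tau'].round(1),s['torque'].round(2))"
```

```text
from [572.2 -21.7  28.1] yaw -1.9 tilt [-0.007 -0.012 -1.   ] n 1 F [ 0.5  0.3 -0.2] w 54.5 t 25.6
[[255, 0.07, -0.31, 1.46, -1.9]]
[  0.1 -89.2  -4.5 -30.    0.1  -0.   -0. ] [ 0.02 -0.    0.04]
```

{"op": "apply_moves", "data": {"series": [[[255,0.1,-0.3,0.5,0],[255,0,0,0.5,0],[255,0,0,0.4,0],[255,0,0,0,0],[255,0,0,0,0]]]}}

```text
clock: 26.1
tcp_pos: [573.7, -18.3, 13.4]
orientation: [0.006, 1.0, -0.016, -0.003]
contact_force: [0.5, 0.7, -0.2]
width: 54.2
```

```bash
python3 plan.py 573 -18.6 13.5 0 1 255
```

```text
from [573.7 -18.3  13.4] yaw -1.9 tilt [-0.006 -0.012 -1.   ] n 1 F [ 0.5  0.7 -0.2] w 54.2 t 26.1
[[255, -0.07, 0.03, -0.01, -1.9]]
```

Reel is at the pocket floor; releasing, then rising to about z 100. I'll route round the cable's free end by going back along −y first.

{"op": "apply_moves", "data": {"series": [[[100,0,0,0,0],[100,0,0,0,0],[90,0,0,0,0],[60,0,0,-0.3,0],[30,0,0,-2,0],[0,0,0,-3,0],[0,0,0,-3,0],[0,0,0,0,0]]]}}

```text
clock: 26.9
tcp_pos: [574.3, -17.2, 100.3]
orientation: [0.006, 1.0, -0.016, -0.003]
contact_force: [-0.3, 0.2, 0.0]
width: 85.7
```

```bash
python3 look.py w10; python3 plan.py 573 -80 100 0 3 0; python3 -c "
from cell import r
print(r.sense()['joints'].round(2))
import pickle,cv2,numpy as np
from h import *
P=pickle.load(open('w10.pkl','rb')); im=cv2.imread('pics/w10.png'); h=cv2.cvtColor(im,cv2.COLOR_BGR2HSV)
m=((h[...,1]>110)&((h[...,0]<12)|(h[...,0]>170))).astype(np.uint8); m[:,:120]=0
c=max(cv2.findContours(m,0,1)[0],key=cv2.contourArea).reshape(-1,2)
w=onplane(P,c,29)[:,:2].astype(np.float32); print('reel',cv2.minEnclosingCircle(w),c.mean(0))"
```

```text
from [573.4 -17.3  98.5] yaw -1.9 tilt [-0.008 -0.012 -1.   ] n 3 F [-0.6 -0.3 -1. ] w 85.2 t 26.9
[[0, 0.06, 2.09, -0.05, -0.6], [0, 0.03, 2.09, -0.05, -0.6], [0, 0.01, 2.09, -0.05, -0.6]]
[ 0.17  0.5  -0.25  1.84  0.18  0.83 -1.78]
reel ((572.4446411132812, -16.177581787109375), 15.859371185302734) [251.808 199.312]
```

Reel seated: ring centre (572.4,-16.2), correct apparent size. Going round via (573,-80), (450,-80), (450,60).

{"op": "apply_moves", "data": {"series": [[[0,0,2.2,0,0],[0,0,2.2,0,0],[0,0,2.2,0,0],[0,-3,0.1,0,0],[0,-3,0.1,0,0],[0,-3,0.1,0,0],[0,-3.2,0.1,0,0],[0,0,-2.8,0,0],[0,0,-2.8,0,0],[0,0,-2.8,0,0],[0,0,-2.8,0,0],[0,0,-2.8,0,0]]]}}

```text
clock: 28.15
tcp_pos: [443.9, 54.2, 91.3]
orientation: [0.006, 1.0, -0.021, -0.009]
contact_force: [0.8, -0.7, -0.1]
width: 85.7
```

```bash
python3 plan.py 580 90 110 81 12 0
```

```text
from [443.9  54.2  91.3] yaw -2.4 tilt [-0.018 -0.012 -1.   ] n 12 F [ 0.8 -0.7 -0.1] w 85.7 t 28.1
[[0, 1.12, -0.34, -0.16, -6.9], [0, 1.15, -0.21, -0.16, -6.9], [0, 1.17, -0.07, -0.16, -6.9], [0, 1.17, 0.08, -0.16, -6.9], [0, 1.15, 0.22, -0.16, -6.9], [0, 1.12, 0.36, -0.16, -6.9], [0, 1.07, 0.49, -0.16, -6.9], [0, 1.0, 0.61, -0.16, -6.9], [0, 0.92, 0.73, -0.16, -6.9], [0, 0.82, 0.84, -0.16, -6.9], [0, 0.72, 0.93, -0.16, -6.9], [0, 0.6, 1.01, -0.16, -6.9]]
```

{"op": "apply_moves", "data": {"series": [[[0,3.6,-0.8,-0.8,0],[0,3.6,-0.9,-0.8,0],[0,3.7,-0.9,-0.8,0],[0,3.7,-0.9,-0.8,0],[0,2.2,-2.2,0,0],[0,2.2,-2.2,0,0],[0,2.2,-2.2,0,0],[0,2.2,-2.2,0,0],[0,0,0,0,0]]]}}

```text
clock: 29.05
tcp_pos: [687.1, 176.3, 108.4]
orientation: [0.007, 1.0, -0.018, -0.014]
contact_force: [-0.7, 0.3, -1.0]
width: 85.6
```

```bash
python3 plan.py 684 164 130 80.7 11 0
```

```text
from [687.1 176.3 108.4] yaw -2.1 tilt [-0.029 -0.014 -0.999] n 11 F [-0.7  0.3 -1. ] w 85.6 t 29.1
[[0, -0.02, 0.11, -0.2, -7.5], [0, -0.04, 0.11, -0.2, -7.5], [0, -0.05, 0.1, -0.2, -7.5], [0, -0.07, 0.1, -0.2, -7.5], [0, -0.08, 0.09, -0.2, -7.5], [0, -0.09, 0.08, -0.2, -7.5], [0, -0.1, 0.06, -0.2, -7.5], [0, -0.1, 0.05, -0.2, -7.5], [0, -0.11, 0.04, -0.2, -7.5], [0, -0.11, 0.02, -0.2, -7.5], [0, -0.12, 0.01, -0.2, -7.5]]
```

{"op": "apply_moves", "data": {"series": [[[0,0,0.1,-0.2,-7.5],[0,0,0.1,-0.2,-7.5],[0,-0.1,0.1,-0.2,-7.5],[0,-0.1,0.1,-0.2,-7.5],[0,-0.1,0.1,-0.2,-7.5],[0,-0.1,0.1,-0.2,-7.5],[0,-0.1,0.1,-0.2,-7.5],[0,-0.1,0,-0.2,-7.5],[0,-0.1,0,-0.2,-7.5],[0,-0.1,0,0,-7.5],[0,-0.1,0,0,-7.5],[0,0,0,0,0]]]}}

```text
clock: 30.25
tcp_pos: [677.1, 159.7, 114.2]
orientation: [-0.007, 0.744, 0.667, -0.023]
contact_force: [-0.8, 0.4, 0.4]
width: 85.0
```

```bash
python3 look.py w11; python3 plan.py 684 164 60 80.7 2 0; python3 - <<'E'
import pickle,cv2,numpy as np
from h import *
P=pickle.load(open('w11.pkl','rb')); im=cv2.imread('pics/w11.png'); h=cv2.cvtColor(im,cv2.COLOR_BGR2HSV)
m=((h[...,1]>90)&(h[...,0]>8)&(h[...,0]<28)).astype(np.uint8)
for c in cv2.findContours(m,0,1)[0]:
    if cv2.contourArea(c)<600: continue
    c=c.reshape(-1,2); w=onplane(P,c,10)[:,:2].astype(np.float32); print([np.round(v,1) for v in cv2.minAreaRect(w)],c.min(0),c.max(0))
E
```

```text
from [677.1 159.8 114.2] yaw 83.5 tilt [-0.044 -0.02  -0.999] n 2 F [-0.6 -0.3 -0.6] w 85.4 t 30.3
[[0, 0.25, 0.32, 2.71, 1.4], [0, 0.26, 0.31, 2.71, 1.4]]
[array([682.8, 163.6]), array([91.1, 18.7]), np.float64(81.5)] [252 119] [280 232]
```

View pics/w11.png

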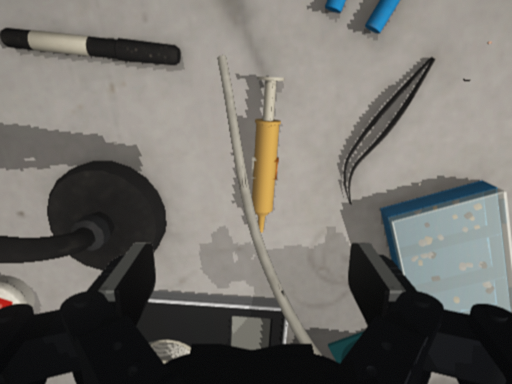

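The wrist view shows the syringe at (265,170), aligned with the tool, and a grey hanging cable crossing near it from (220,58) to (310,350). I'll triangulate that cable across the views.

```bash
python3 - <<'E'
import pickle
from h import *
from cell import r
W=pickle.load(open('w11.pkl','rb'));T=r.camera_params("top");S=r.camera_params("side")
print(W["xyz"].round())
def ray(P,p):
    a=onplane(P,p,500)[0];d=a-P["xyz"]; 
    if P["xyz"][2]<500: a=onplane(P,p,0)[0]; d=a-P["xyz"]
    return P["xyz"],d/np.linalg.norm(d)
def tri(*rs):
    A=sum(np.eye(3)-np.outer(d,d) for o,d in rs);b=sum((np.eye(3)-np.outer(d,d))@o for o,d in rs)
    x=np.linalg.solve(A,b); return x.round(),[round(float(np.linalg.norm((np.eye(3)-np.outer(d,d))@(x-o)))) for o,d in rs]
end=[(W,(220,58)),(T,(90+45/2.9,90+188/2.9)),(S,(160+385/2.6,255/2.6))]
rs=[ray(*e) for e in end]
print("all",tri(*rs)); print("TS",tri(rs[1],rs[2])); print("WT",tri(rs[0],rs[1]))
for z in (0,100,150,200,230): print(z,proj(T,onplane(W,[(220,58),(245,190),(310,350)],z)).round().tolist(),onplane(W,[(220,58),(245,190),(310,350)],z)[:,:2].round().tolist())
E
```

```text
[691. 238. 255.]
all (array([672., 247.,  96.]), [2, 2, 0])
TS (array([672., 245.,  97.]), [0, 0])
WT (array([672., 247.,  93.]), [1, 1])
0 [[115.0, 168.0], [153.0, 165.0], [214.0, 150.0]] [[659.0, 255.0], [666.0, 153.0], [709.0, -15.0]]
100 [[104.0, 155.0], [129.0, 153.0], [170.0, 143.0]] [[672.0, 248.0], [675.0, 186.0], [702.0, 84.0]]
150 [[97.0, 147.0], [115.0, 146.0], [145.0, 138.0]] [[678.0, 245.0], [680.0, 203.0], [698.0, 134.0]]
200 [[90.0, 138.0], [100.0, 138.0], [116.0, 134.0]] [[684.0, 241.0], [685.0, 219.0], [695.0, 183.0]]
230 [[85.0, 133.0], [90.0, 133.0], [98.0, 131.0]] [[688.0, 240.0], [688.0, 229.0], [693.0, 213.0]]
```

Views agree to 2 mm: the grey cable's free end is at (672,247,96), and it passes over the syringe at z 120–160. The gripper has already swept through that line with no force, so it isn't solid. I'll keep watching the force.

```bash
python3 - <<'E'
import pickle
from h import *
W=pickle.load(open('w11.pkl','rb'))
print(onplane(W,[(271,77),(261,230)],10).round(1))
E
python3 plan.py 684.5 173 60 81.3 4 0
```

```text
[[694.5 237.6  10. ]
 [675.6 120.4  10. ]]
from [677.1 159.8 114.2] yaw 83.5 tilt [-0.044 -0.02  -0.999] n 4 F [-0.6 -0.3 -0.6] w 85.4 t 30.3
[[0, 0.35, 0.15, 1.35, 0.6], [0, 0.35, 0.14, 1.35, 0.6], [0, 0.35, 0.14, 1.35, 0.6], [0, 0.35, 0.14, 1.35, 0.6]]
```

{"op": "apply_moves", "data": {"series": [[[0,0.5,0.1,1.3,0.6],[0,0.5,0.1,1.3,0.6],[0,0.5,0.1,1.3,0.6],[0,0.5,0.1,1.3,0.6],[0,0,0,0,0],[0,0,0,0,0]]]}}

```text
clock: 30.9
tcp_pos: [680.2, 180.2, 54.3]
orientation: [-0.007, 0.764, 0.645, -0.025]
contact_force: [-1.2, -0.2, -0.0]
width: 85.3
```

```bash
python3 plan.py 685 178 6 81 3 0
```

```text
from [680.2 180.2  54.3] yaw 80.4 tilt [-0.047 -0.021 -0.999] n 3 F [-1.2 -0.2 -0. ] w 85.3 t 30.9
[[0, -0.05, 0.17, 1.61, -0.2], [0, -0.05, 0.17, 1.61, -0.2], [0, -0.05, 0.17, 1.61, -0.2]]
```

{"op": "apply_moves", "data": {"series": [[[0,0,0.3,1.6,0],[0,0,0.2,1.6,0],[0,0,0.2,1.4,0],[0,0,0,0.1,0],[0,0,0,0,0]]]}}

```text
clock: 31.4
tcp_pos: [685.5, 177.1, 3.0]
orientation: [-0.007, 0.764, 0.644, -0.025]
contact_force: [0.5, 0.7, 0.3]
width: 85.3
```

```bash
python3 plan.py 685 178 6 81 1 0
```

```text
from [685.5 177.1   3. ] yaw 80.3 tilt [-0.047 -0.022 -0.999] n 1 F [0.5 0.7 0.3] w 85.3 t 31.4
[[0, 0.08, -0.07, -0.3, -0.7]]
```

Good; raise 3 mm and close gently.

{"op": "apply_moves", "data": {"newtons": 30, "series": [[[0,0.1,0,-0.3,0],[255,0,0,0,0],[255,0,0,0,0],[255,0,0,0,0],[255,0,0,0,0],[255,0,0,0,0],[255,0,0,0,0],[255,0,0,0,0],[255,0,0,0,0],[255,0,0,0,0],[255,0,0,0,0]]]}}

```text
clock: 32.5
tcp_pos: [686.9, 178.6, 8.5]
orientation: [-0.006, 0.764, 0.644, -0.024]
contact_force: [-0.6, -0.4, 1.6]
width: 18.1
```

```bash
python3 plan.py 590 82 60 81 5 255
```

```text
from [686.9 178.6   8.5] yaw 80.3 tilt [-0.044 -0.021 -0.999] n 5 F [-0.6 -0.4  1.6] w 18.1 t 32.5
[[255, -2.23, -1.59, -1.03, -0.1], [255, -2.23, -1.59, -1.03, -0.1], [255, -2.22, -1.6, -1.03, -0.1], [255, -2.22, -1.6, -1.03, -0.1], [255, -2.21, -1.61, -1.03, -0.1]]
```

Syringe gripped (width 18.1, the usual −2 offset). The gripper now sits in the grey cable's line with zero force, so the cables aren't solid. I'll lift, then go towards the slot slowly along tool −x.

{"op": "apply_moves", "data": {"series": [[[255,0,0,-2,0],[255,0,0,-2,0],[255,0,0,-2,0],[255,-2,-0.1,0,0],[255,-2,-0.1,0,0],[255,-1.5,0,0,0],[255,-1,0,0,0],[255,-1,0,0,0]]]}}

```text
clock: 33.3
tcp_pos: [675.0, 104.6, 80.0]
orientation: [-0.006, 0.764, 0.645, -0.022]
contact_force: [0.5, -0.2, -0.2]
width: 17.7
```

```bash
python3 plan.py 646.6 -30.5 70 81 10 255;python3 -c "
from cell import r
s=r.sense();print(s['tau'].round(1),s['torque'].round(2),s['joints'].round(2))"
```

```text
from [675.  104.6  80. ] yaw 80.4 tilt [-0.042 -0.019 -0.999] n 10 F [ 0.5 -0.2 -0.2] w 17.7 t 33.3
[[255, -1.38, -0.06, 0.1, -0.1], [255, -1.38, -0.06, 0.1, -0.1], [255, -1.38, -0.06, 0.1, -0.1], [255, -1.38, -0.06, 0.1, -0.1], [255, -1.38, -0.06, 0.1, -0.1], [255, -1.38, -0.06, 0.1, -0.1], [255, -1.38, -0.06, 0.1, -0.1], [255, -1.38, -0.07, 0.1, -0.1], [255, -1.38, -0.07, 0.1, -0.1], [255, -1.38, -0.07, 0.1, -0.1]]
[  -1.7 -105.7  -17.3  -36.8    0.     0.4   -0.4] [-0.01 -0.02  0.01] [ 0.18  0.78 -0.59  1.51  0.47  1.05 -0.7 ]
```

{"op": "apply_moves", "data": {"series": [[[255,-0.8,0,0,0],[255,-0.8,0,0,0],[255,-0.8,0,0,0],[255,-0.8,0,0,0]]]}}

```text
clock: 33.7
tcp_pos: [668.9, 70.5, 80.2]
orientation: [-0.007, 0.764, 0.645, -0.023]
contact_force: [0.4, -0.6, -1.1]
width: 18.0
```

```bash
python3 plan.py 646.6 -30.5 70 81 10 255;python3 -c "
from cell import r
s=r.sense();print(s['tau'].round(1),s['torque'].round(2))"
```

```text
from [668.9  70.5  80.2] yaw 80.4 tilt [-0.043 -0.019 -0.999] n 10 F [ 0.4 -0.6 -1.1] w 18.0 t 33.7
[[255, -1.03, -0.05, 0.1, -0.1], [255, -1.03, -0.05, 0.1, -0.1], [255, -1.03, -0.05, 0.1, -0.1], [255, -1.03, -0.06, 0.1, -0.1], [255, -1.03, -0.06, 0.1, -0.1], [255, -1.03, -0.06, 0.1, -0.1], [255, -1.03, -0.06, 0.1, -0.1], [255, -1.03, -0.06, 0.1, -0.1], [255, -1.03, -0.06, 0.1, -0.1], [255, -1.03, -0.06, 0.1, -0.1]]
[  -1.6 -103.7  -17.2  -36.3    0.     0.3   -0.4] [ 0.   -0.03  0.03]
```

No force inside the cable's line; continuing.

{"op": "apply_moves", "data": {"series": [[[255,-1,0,0,0],[255,-1,-0.1,0,0],[255,-1,0,0,0],[255,-1,-0.1,0,0],[255,-1,0,0.1,0],[255,-1,-0.1,0.1,0],[255,-1,0,0.2,0],[255,-1,-0.1,0.2,0],[255,-1,0,0.2,0],[255,0,0,0,0],[255,0,0,0,0]]]}}

```text
clock: 34.8
tcp_pos: [647.5, -27.3, 73.9]
orientation: [-0.007, 0.764, 0.645, -0.023]
contact_force: [-0.0, -0.2, -0.3]
width: 18.0
```

```bash
python3 look.py w12; python3 plan.py 646.6 -30.5 40 81 2 255; python3 - <<'E'
import pickle,cv2,numpy as np
from h import *
P=pickle.load(open('w12.pkl','rb')); im=cv2.imread('pics/w12.png'); h=cv2.cvtColor(im,cv2.COLOR_BGR2HSV)
m=((h[...,1]>90)&(h[...,0]>8)&(h[...,0]<28)).astype(np.uint8)
c=max(cv2.findContours(m,0,1)[0],key=cv2.contourArea).reshape(-1,2); w=onplane(P,c,72)[:,:2].astype(np.float32); print([np.round(v,1) for v in cv2.minAreaRect(w)],c.min(0),c.max(0))
E
```

```text
from [647.5 -27.4  73.8] yaw 80.3 tilt [-0.044 -0.02  -0.999] n 2 F [-0.5 -0.4 -1.1] w 18.2 t 34.9
[[255, -0.16, -0.02, 1.69, -0.3], [255, -0.16, -0.02, 1.69, -0.3]]
[array([644.7, -42.6]), array([92.6, 19.4]), np.float64(81.0)] [231 189] [273 350]
```

View pics/w12.png

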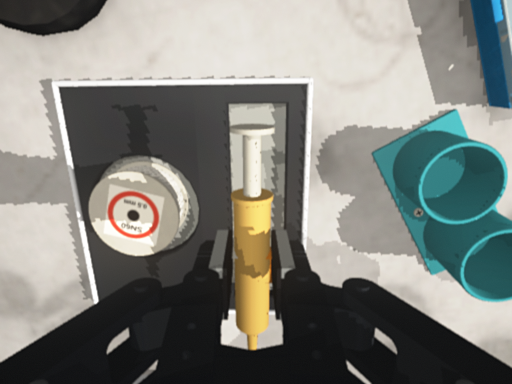

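Syringe (252,270) is lined up with the slot (257,105 at its far end) and the reel sits in its pocket at (145,205). Checking the slot ends numerically while descending.

{"op": "apply_moves", "data": {"series": [[[255,-0.2,0.1,1.2,0],[255,-0.2,0.1,1.2,0],[255,0,0,1.0,0],[255,0,0,0,0],[255,0,0,0,0]]]}}

```text
clock: 35.35
tcp_pos: [647.0, -30.9, 35.8]
orientation: [-0.007, 0.763, 0.646, -0.023]
contact_force: [0.5, 0.4, -0.3]
width: 18.0
```

```bash
python3 - <<'E'
import pickle,cv2
from h import *
P=pickle.load(open('w12.pkl','rb'))
print(onplane(P,[(257,103),(228,115),(287,115)],3).round(1)[:,:2], onplane(P,[(257,103),(228,105),(287,102)],11).round(1)[:,:2])
g=cv2.cvtColor(cv2.imread('pics/w12.png'),cv2.COLOR_BGR2GRAY); print(g[115,215:305:3], g[90:120:2,270])
E
python3 plan.py 646.6 -30.5 16 81 2 255
```

```text
[[658.1  35.6]
 [638.8  31.4]
 [675.5  25.3]] [[658.4  36.2]
 [641.   37.9]
 [676.1  33.8]]
[ 72  73  74  73  61 202 202 202 202 202 204 203 203 202 204 203 204 203
 204 155 140 140 139 142  49  78  77  78  78  62] [ 79  79  79  78  78  77  79 170 172 185 205 195 205 205 203]
from [647.  -30.9  35.8] yaw 80.5 tilt [-0.045 -0.019 -0.999] n 2 F [ 0.5  0.4 -0.3] w 18.0 t 35.4
[[255, 0.02, -0.02, 0.99, -0.3], [255, 0.02, -0.02, 0.99, -0.3]]
```

{"op": "apply_moves", "data": {"series": [[[255,0,0.1,1.0,0],[255,0,0.1,0.7,0],[255,0,0,0.4,0],[255,0,0,0.1,0],[255,0,0,0,0],[255,0,0,0,0]]]}}

```text
clock: 35.95
tcp_pos: [648.4, -31.3, 12.1]
orientation: [-0.007, 0.763, 0.646, -0.023]
contact_force: [-0.2, 0.2, 0.1]
width: 18.0
```

```bash
python3 plan.py 647.2 -30.8 12.5 81 1 255
```

```text
from [648.4 -31.3  12.1] yaw 80.5 tilt [-0.044 -0.019 -0.999] n 1 F [-0.2  0.2  0.1] w 18.0 t 36.0
[[255, 0.03, -0.12, -0.04, -0.5]]
```

{"op": "apply_moves", "data": {"series": [[[170,0,0,0,0],[160,0,0,0,0],[150,0,0,0,0],[150,0,0,0,0]]]}}

```text
clock: 36.35
tcp_pos: [648.9, -31.4, 13.0]
orientation: [-0.007, 0.763, 0.646, -0.022]
contact_force: [-0.7, -0.4, 0.1]
width: 35.1
```

{"op": "apply_moves", "data": {"series": [[[150,0,0,-0.5,0],[150,0,0,-1.5,0],[140,0,0,-3,0],[100,0,0,-3,0],[60,0,0,-3,0],[0,0,0,-1,0],[0,0,0,0,0]]]}}

```text
clock: 37.05
tcp_pos: [654.5, -28.3, 143.1]
orientation: [-0.006, 0.763, 0.646, -0.022]
contact_force: [0.4, 0.3, -0.2]
width: 85.5
```

```bash
python3 look.py w13; python3 plan.py 450 -150 150 20 12 0; python3 - <<'E'
import pickle,cv2,numpy as np
from h import *
P=pickle.load(open('w13.pkl','rb')); im=cv2.imread('pics/w13.png'); h=cv2.cvtColor(im,cv2.COLOR_BGR2HSV)
m=((h[...,1]>90)&(h[...,0]>8)&(h[...,0]<28)).astype(np.uint8)
c=max(cv2.findContours(m,0,1)[0],key=cv2.contourArea).reshape(-1,2); w=onplane(P,c,13)[:,:2].astype(np.float32); print('syr',[np.round(v,1) for v in cv2.minAreaRect(w)],c.min(0),c.max(0))
m=((h[...,1]>110)&((h[...,0]<8)|(h[...,0]>170))).astype(np.uint8)
c=max(cv2.findContours(m,0,1)[0],key=cv2.contourArea).reshape(-1,2); w=onplane(P,c,29)[:,:2].astype(np.float32); print('reel',cv2.minEnclosingCircle(w))
E
```

```text
from [654.4 -28.3 142.4] yaw 80.5 tilt [-0.042 -0.018 -0.999] n 12 F [-0.4  0.4  0.7] w 85.3 t 37.1
[[0, -1.28, -1.51, -0.06, 5.0], [0, -1.41, -1.39, -0.06, 5.0], [0, -1.53, -1.27, -0.06, 5.0], [0, -1.63, -1.13, -0.06, 5.0], [0, -1.72, -0.98, -0.06, 5.0], [0, -1.8, -0.82, -0.06, 5.0], [0, -1.87, -0.66, -0.06, 5.0], [0, -1.92, -0.49, -0.06, 5.0], [0, -1.96, -0.32, -0.06, 5.0], [0, -1.98, -0.15, -0.06, 5.0], [0, -1.98, 0.02, -0.06, 5.0], [0, -1.97, 0.2, -0.06, 5.0]]
syr [array([646.3, -46.4]), array([91.6, 19. ]), np.float64(81.4)] [240 144] [263 243]
reel ((572.1564331054688, -16.386537551879883), 15.81684398651123)
```

Syringe: barrel centre (646.3,-46.4), so full centre about (648.6,-31), at 81.4° and the right apparent size for the slot floor. Backing off for a last check of everything.

{"op": "apply_moves", "data": {"series": [[[0,-3,0,-1,0],[0,-3,0,-1,0],[0,-3,0,-1,0],[0,-3,0,-1,0],[0,-3,-1,0,0],[0,-3,-2,0,0],[0,-3,-2,0,0],[0,-3,-2,0,0],[0,-3,-2,0,0],[0,-3,-2,0,0],[0,0,0,0,0],[0,0,0,0,0]]]}}

```text
clock: 38.3
tcp_pos: [486.1, -314.4, 183.3]
orientation: [-0.015, 0.762, 0.646, -0.026]
contact_force: [-0.1, 0.6, -0.8]
width: 85.4
```

```bash
python3 look.py t9 top; python3 look.py s9 side; python3 - <<'E'
import cv2,numpy as np
from cell import r
s=r.sense(); print(s["tcp_pos"].round(),s["clock"],s["contact_force"].round(1))
T=r.camera_params("top");S=r.camera_params("side")
from h import *
for cam,P in (("t",T),("s",S)):
    a=cv2.imread("pics/top0.png" if cam=="t" else "pics/side0.png");b=cv2.imread(f"pics/{cam}9.png")
    d=cv2.absdiff(a,b).max(2)
    for n,X,k in (("tin",(434,66,10),9),("meter",(690,-355,5),10),("cups",(750,-50,25),16)):
        u,v=proj(P,X)[0].astype(int); p=d[max(v-k,0):v+k,u-k:u+k]; print(cam,n,(u,v),"changed frac",round(float((p>40).mean()),3))
h=cv2.cvtColor(cv2.imread("pics/s9.png"),cv2.COLOR_BGR2HSV)
def cc(m,box):
    f=np.zeros(m.shape,np.uint8);x0,y0,x1,y1=box;f[y0:y1,x0:x1]=m[y0:y1,x0:x1]
    c=max(cv2.findContours(f,0,1)[0],key=cv2.contourArea).reshape(-1,2);return cv2.minAreaRect(c.astype(np.float32))
e=cc((h[...,1]>120)&(h[...,0]>45)&(h[...,0]<75),(220,200,330,300)); print("pot lid",e[0],onplane(S,e[0],32).round())
E
```

```text
[ 487. -314.  183.] 38.4 [-0.2 -0.2  0.5]
t tin (np.int64(182), np.int64(250)) changed frac 0.0
t meter (np.int64(336), np.int64(155)) changed frac 0.0
t cups (np.int64(225), np.int64(132)) changed frac 0.0
s tin (np.int64(214), np.int64(160)) changed frac 1.0
s meter (np.int64(317), np.int64(298)) changed frac 0.0
s cups (np.int64(340), np.int64(188)) changed frac 0.0
pot lid (285.5, 234.0) [[ 625. -214.   32.]]
```

```bash
python3 -c "
from cell import r
print(r.finish_job(), r.sense()['clock'])"
```

```text
the job is handed in; nothing more can be done
the job is handed in; nothing more can be done
```

Both kits are made up and handed in after about 38 s of robot time. I placed the heat sink, jar and pot first, then the reel and syringe, each in its own pocket.

**Placement checks:**
- **Jar:** its lid measured centred over the larger round pocket, at the height expected for standing on the floor.
- **Reel:** about 2.5 mm off its pocket centre, against 8 mm of room.
- **Syringe:** about 2 mm off the slot centre and in line with it.
- **Heat sink:** checked by eye only; it looked square in its pocket.
- **Pot:** looked upright. The last side view put its lid about 6 mm from the pocket centre. I put that down to the lid's side face showing in that oblique view. While still gripped it lined up with the tool to about 2 mm, and the tool was over the pocket centre at release.

**Bystanders:** the tin, meter and cups showed no change in the top view. The side view did show a change at the tin; I took it to be the arm in front of it and did not check further.

**Loads:** contact force stayed within about 2 N in the readings I took.

**Cables:** a grey cable hung over the syringe and a black one over the solder tray. The gripper stood in the grey cable's line and later crossed the black one's with no force, so I treated both as not solid.

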